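# Strip the specimen holder: stow the pin, rock the stuck locating block free

### The arm

A 7-joint arm with a two-finger parallel gripper is mounted at the origin on the work surface. World frame = base frame: x ahead of the robot, y to its left, z up, the work surface at z = 0. Lengths are in m, angles in rad, forces in N, time in s.
With the tool pointing down it reaches from about 0.4 to 0.85 m from the base axis. Payload 10.4 kg.
Tool frame: the origin (TCP) lies on the front face of the gripper's body, between the roots of the fingers; the fingertips stand 73 mm ahead of it and the grasp point (between the pads) lies 54 mm ahead of it; x points along the fingers, y is the direction in which the jaws open and shut, and the axes are right-handed (so a half turn about x gives the same grasp; the last joint's range is limited). The gripper opens to 85 mm and grips with 20 to 120 N. Pads are 22 mm wide; open, the fingers measure 114 mm over their backs; the gripper's body (76 mm by 85 mm) begins 54 mm behind the grasp point. The pads swing forward as they close: fully open they stand 13 mm farther back than shut.
Start: joints at [-1.355, 0.332, -0.065, 1.46, 0.022, 1.35, -0.088], TCP at [0.148, 0.607, 0.304] pointing down, gripper open.
Joint ranges: [-2.6, 2.6], [-0.5, 2.12], [-1.47, 1.34], [0.16, 2.42], [-1.27, 4.41], [0.06, 2.06], [-2.6, 2.6]. Speed limits (rad/s): [2.22, 2.22, 2.79, 2.79, 3.14, 3.14, 3.14].

### API

Orientations are given as a unit quaternion [x, y, z, w].
In Python, from workcell import manip gives the robot as it stands. The module is installed in compiled form; this text tells all that it offers.
- The arm moves only by the tool arm_command, never from a script. Its argument "moves" is a list that holds one entry, the list of rows, each a list of 5 numbers: the closure, from 0 (fully open) to 1 (shut), then the shift along the tool's x, y, z in units of 25 mm (1.0 is 25 mm), then the turn about the tool's x in degrees. A call has 1 to 12 rows; each row shifts and turns the commanded pose from where the row before left it, along the tool's axes as they then stand; what a row does not reach is not made up. A row lasts 1/12 s, in which the tool goes at most 41.7 mm and 7.16 degrees, less where a joint would pass 70% of its speed; a pose out of reach is approached as far as the arm can. A call is refused whole if a number of a shift passes 1 or a number of a turn 7.16, either way. A call with a gripper value outside its range is refused whole. The fingers move at their own pace and stop on an object; "force" is the grip in N (left out, the last holds). Time passes only in rows, so rows that do not move let the fingers close. It gives the time, the measured TCP pose, the force and the opening at its end, in the units of the state.
- manip.get_obs(): the state, without advancing time (a new reading comes with each control period).
- manip.camera(name): name is "scene" or "side" or "wrist"; returns the picture (420x560x3 uint8, red, green, blue); there is no depth.
- manip.camera_info(name): a dict with "vfov" (degrees; the focal length in pixels is half the picture's height over the tangent of half this angle, whatever the lens; pixels are square), "cx", "cy" (the principal point, pixels), "dist_coeffs" ([k1, k2, p1, p2, k3] as OpenCV has them; the pictures are not rectified), "pose" (4x4, takes a point from camera to world coordinates). Camera axes: x right, y down, z forward; pixel columns grow to the right and rows downward; lengths in m; the calibration is good to about 2 mm. A picture is of the moment at which its call begins: read the wrist's pose just before it. camera_info takes no time and is no camera call; for the wrist camera it gives the pose at the moment of the call.
- manip.hand_in(): hands the job in, once; it reports no verdict.
Trained networks look in the newest picture that a camera, given by its name, has taken for a name from the list of things; names that differ only in an ending like _2 or _b are one class to them, and where a whole thing is asked for, a point or a joint stands for the part that bears it (a point fixed in the world has none). Each returns a list of dicts, best first, with "confidence" (0 to 1); they miss things now and then, are a little off and sometimes report something else, mostly with a low value. They report only what shows in the picture. A call takes as long as a camera call. They do not tell look-alikes from the thing itself.
- manip.regions_of(query, camera): "mask" (420x560 bool, what is visible of it) and "rect" ([left, top, right, bottom] in pixels, round what is visible of it).
- manip.pinpoint(query, camera): "pixel" ([row, column] in pixels: a listed point, or the origin of a listed thing).
The state is a dict: "clock": time; "joint_pos": joint angles; "joint_velocities": joint speeds; "tau": joint torques, N m; "position": TCP position; "ee_rot": TCP orientation; "ft_force": force on the tool from outside, world axes, zero at the start; "torque": the same for the moment, N m; "grip_width": opening from 0.0 (shut) to 1.0 (fully open).
Only numpy, scipy, OpenCV 4.12 (cv2) and the standard library are available. Lean on these libraries where they do the work, as an engineer would, in place of code of your own. Each camera call takes 0.05 s, during which the arm holds its last target.

### The job

Pull the steel alignment pin out of the blue locating block and slide it fully down into the yellow storage tube, and let go of it. Then grip the blue block, which is jammed in its aluminium holder, tilt it side to side a few degrees each way, towards the two pocket walls with a dark screw, easing it up a little with each swing until it frees (a straight pull only lifts the holder, which is not bolted down and must stay standing flat where it is), and finish still holding the block upright in the gripper, just clear above its pocket. Leave the other things on the bench alone.

Things in the scene. Friction and masses are not known exactly. Their poses are not given: they have to be found in the camera images.
- holder: Specimen holder: loose flat aluminium base 130 x 130 x 18 mm, 2.0 kg (about 20 N), standing on the green mat, turned up to 30 degrees either way about z. Origin: centre of its underside; z up. On its middle stands a rectangular pocket, open at the top, in which the blue block is jammed.
- slot_floor (a point): Centre of the pocket's floor, 18 mm above the bench; axes as the holder's. The pocket's rim is 45 mm above the bench; inner size 44 (x) x 45 (y) mm, outer 64 x 65 mm. Two sprung black pads low in its +y and -y walls (dark screw outside) pinch the block between 4 and 11 mm above this floor, about 30 N each.
- block: Blue metal locating block, about 0.22 kg, 70 mm tall: foot 40 (x) x 36 (y) x 30 mm, above it a head 40 (x) x 28 (y) x 40 mm to grip. Origin: centre of its underside; axes as the holder's. It starts standing on the pocket's floor: underside 18, head from 48, top 88 mm above the bench. Vertical hole in its top 13.5 mm wide, 30 mm deep.
- block_head (a point): Middle of the block's head, 54 mm above its underside. A straight pull needs 32 to 43 N and lifts the holder too. Rocked about its x axis (head to +y, then -y; room for 0.15 rad each way; under 1 Nm), the block can climb some 2 mm per 0.12 rad turned. After 11 mm of climb the pads let go and it lifts freely; it clears the rim at 27 mm.
- pin: Round steel alignment pin with a red band near the top, 12 mm in diameter, 120 mm long, 0.1 kg, chamfered foot. Origin: centre of its lower end; z along the pin to its top. At the start it stands loosely upright in the block's hole: lower end 58 mm, top 178 mm above the bench; it may lean up to 3 degrees.
- tube_stand: Fixed stand: grey foot plate 70 x 70 x 10 mm with an upright yellow square storage tube 34 x 34 mm on its middle. Origin: centre of its underside. The tube's rim is 75 mm and the floor of its bore 15 mm above the bench.
- tube_mouth (a point): Centre of the storage tube's mouth, 75 mm above the bench. Round bore 15 mm in diameter with a 3 mm chamfer, 60 mm deep; a pin fully home stands 60 mm out of it.
- forceps: Steel ring forceps, 140 mm long, lying between holder and stand; bystander.
- bowl: Steel bowl, 100 mm wide, 40 mm high; bystander.
- jar: Amber jar, 60 mm wide, 75 mm high; bystander.
- probe: Thin probe with a blue grip, 150 mm long, lying; bystander.
Things that resemble listed ones, but are neither listed nor needed, are in the scene too. Several things have the shape of the block; the one meant has the colours described above.

How it is judged:
On the way, in this order (a step that is already met when the one before it is completed fails the run):
1. the pin stands fully down in the storage tube, let go, with the block still seated in the holder (horizontal distance between pin and tube_mouth below 0.006 m and z of pin in the frame of tube_stand below 0.022 m and angle between pin's own z axis and vertical below 0.12 rad and contact force between the fingers and pin below 0.1 N and z of block in the frame of slot_floor below 0.006 m), for 0.1 s.
2. the gripped block leans at least 3 degrees while its foot is still deep in the pocket (angle between the z axis of block and the z axis of holder, either way round above 0.05 rad and z of block in the frame of slot_floor below 0.026 m and contact force between the fingers and block above 1 N), for 0.02 s.
3. it comes back through upright, foot still in the pocket (angle between the z axis of block and the z axis of holder, either way round below 0.03 rad and z of block in the frame of slot_floor below 0.026 m and contact force between the fingers and block above 1 N), for 0.02 s.
4. it leans at least 3 degrees again, foot still in the pocket (all of step 2), for 0.02 s.
At the end, for the whole second after the job is handed in: Pin down in the tube (end within 7 mm of its floor, upright, let go). Block held still by the fingers, within 0.2 rad of upright, underside 2 to 73 mm above the pocket rim, within 35 mm of its centre sideways, not touching the holder, which stands flat (horizontal distance between pin and tube_mouth below 0.006 m and z of pin in the frame of tube_stand below 0.022 m and angle between pin's own z axis and vertical below 0.12 rad and z of block in the frame of slot_floor between 0.029 and 0.1 m and horizontal distance between block and slot_floor below 0.035 m and angle between block's own z axis and vertical below 0.2 rad and linear speed of block below 0.03 m/s and contact force between the fingers and block above 1 N and contact force between block and holder below 0.1 N and contact force between the fingers and pin below 0.1 N and angle between holder's own z axis and vertical below 0.03 rad and height (world z) of holder below 0.004 m); the arm keeps its last pose, push and grip.
It fails at once if the holder is lifted more than 8 mm, tipped more than 0.1 rad or shifted more than 30 mm (height (world z) of holder above 0.008 m or angle between holder's own z axis and vertical above 0.1 rad or distance of holder from where it was at the start of the episode above 0.03 m).
It fails at once if a bystander is shifted more than 30 mm (distance of any of forceps, bowl, jar, probe from where it was at the start of the episode above 0.03 m).
It also fails if it takes over 72 s, if anything falls off the work surface, if the arm or the gripper's body presses on something with over 40 N, if the wrist force passes 120 N, or if a joint passes its speed limit or range.

## Working session

There is one attempt and no reset: what is moved stays moved. The work goes in short steps, Python scripts to look and compute and a tool call to move; the robot and the scene stay as the last step left them, time stands still between calls to the robot, and variables do not carry over. Pictures are saved under pics/ and viewed, and the job is handed in when it is done.

Besides the shell and the picture viewer there is one more tool, called after ">>>" by a JSON object that holds its "fn" and its "kwargs", one argument or row to a line. arm_command: Moves the arm, as the interface text tells. Its arguments: {"type":"object","properties":{"moves":{"type":"array","items":{"type":"array","items":{"type":"array","items":{"type":"number"}}}},"force":{"type":"number"}},"required":["moves"]}

```bash
mkdir -p pics; python3 - <<'E'
from workcell import manip
import cv2,numpy as np
np.set_printoptions(precision=4,suppress=True)
o=manip.get_obs();print(o)
for c in ["scene","side","wrist"]:
    i=manip.camera_info(c);print(c,i)
    im=manip.camera(c);cv2.imwrite(f"pics/{c}0.png",im[:,:,::-1])
E
```

```text
{'clock': 0.0, 'joint_pos': array([-1.3546,  0.3329, -0.0647,  1.4609,  0.0216,  1.3499, -0.0885]), 'joint_velocities': array([-0.0002,  0.0016,  0.0019,  0.0002, -0.001 , -0.0004, -0.0008]), 'tau': array([  0.0012, -62.5445,   0.0499, -39.16  ,   0.0162,   0.0098,
         0.    ]), 'position': array([0.1478, 0.607 , 0.3031]), 'ee_rot': array([ 0.0837,  0.7021, -0.0848,  0.702 ]), 'ft_force': array([ 0.3692, -0.0972, -0.0559]), 'torque': array([ 0.0105,  0.024 , -0.0319]), 'grip_width': 0.9974730913784188}
scene {'vfov': 57.75614713808011, 'cx': 280.13168761335135, 'cy': 218.29053285780796, 'dist_coeffs': array([-0.0732,  0.    ,  0.    ,  0.    ,  0.    ]), 'pose': array([[ 0.0841,  0.7821, -0.6174,  1.0955],
       [ 0.9963, -0.0551,  0.0659,  0.0488],
       [ 0.0176, -0.6207, -0.7839,  0.7071],
       [ 0.    ,  0.    ,  0.    ,  1.    ]])}
side {'vfov': 42.834024846675604, 'cx': 276.82284641479515, 'cy': 212.79637181757792, 'dist_coeffs': array([-0.0662,  0.    ,  0.    ,  0.    ,  0.    ]), 'pose': array([[ 0.9115, -0.2321,  0.3396,  0.1936],
       [-0.4112, -0.4906,  0.7683, -0.823 ],
       [-0.0117, -0.8399, -0.5426,  0.7111],
       [ 0.    ,  0.    ,  0.    ,  1.    ]])}
wrist {'vfov': 68.7516859931941, 'cx': 279.8581667474736, 'cy': 206.47575674617684, 'dist_coeffs': array([-0.0597,  0.    ,  0.    ,  0.    ,  0.    ]), 'pose': array([[ 0.2362,  0.9258,  0.295 ,  0.0719],
       [ 0.9717, -0.2247, -0.0728,  0.6256],
       [-0.0011,  0.3038, -0.9527,  0.3722],
       [ 0.    ,  0.    ,  0.    ,  1.    ]])}
```

View pics/scene0.png

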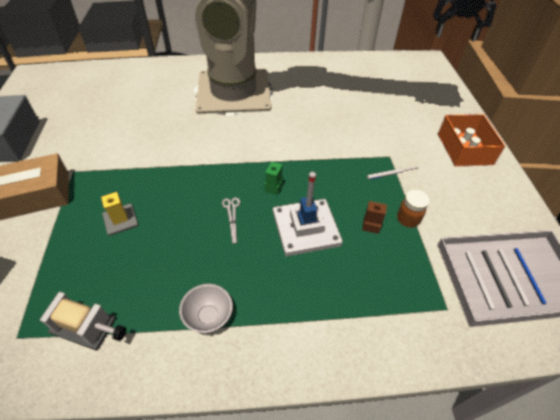

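View pics/side0.png

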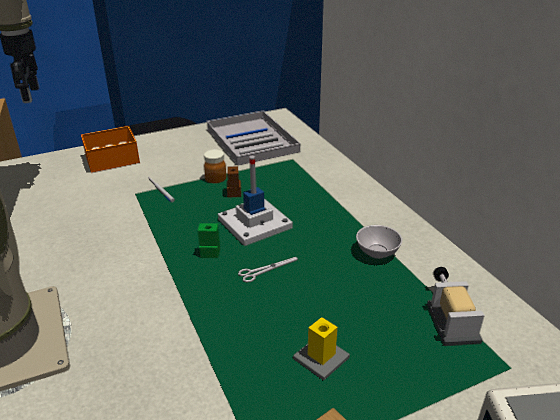

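View pics/wrist0.png

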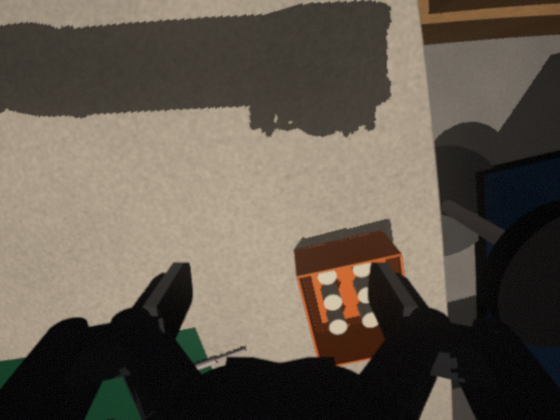

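The scene picture shows the blue block with the pin in the holder at about (col 309, row 210) and the yellow tube at (115, 205). The look-alikes are a green block at (273, 178) and a brown one at (375, 216). In the side picture the blue block is at (254, 200), green at (208, 240), brown at (233, 180) and the tube at (322, 340). I choose the blue block with the pin.

```bash
cat > h.py <<'E'
from workcell import manip
import cv2,numpy as np
from scipy.spatial.transform import Rotation as R
np.set_printoptions(precision=4,suppress=True)
def K(i):
    f=210/np.tan(np.radians(i["vfov"]/2)); return np.array([[f,0,i["cx"]],[0,f,i["cy"]],[0,0,1]])
def ray(i,rc):
    p=cv2.undistortPoints(np.array([[[rc[1],rc[0]]]],float),K(i),i["dist_coeffs"])[0,0]
    d=i["pose"][:3,:3]@np.array([p[0],p[1],1]); return i["pose"][:3,3],d/np.linalg.norm(d)
def tri(obs):
    A=np.zeros((3,3));b=np.zeros(3);rs=[ray(i,rc) for i,rc in obs]
    for o,d in rs:
        P=np.eye(3)-np.outer(d,d);A+=P;b+=P@o
    x=np.linalg.solve(A,b); return x,[np.linalg.norm((np.eye(3)-np.outer(d,d))@(x-o)) for o,d in rs]
def atz(i,rc,z):
    o,d=ray(i,rc); return o+d*(z-o[2])/d[2]
def proj(i,X):
    T=np.linalg.inv(i["pose"]);rv=cv2.Rodrigues(T[:3,:3])[0]
    return cv2.projectPoints(np.atleast_2d(X).astype(float),rv,T[:3,3],K(i),i["dist_coeffs"])[0][:,0][:,::-1]
def crop(im,r0,r1,c0,c1,s,name):
    cv2.imwrite(f"pics/{name}.png",cv2.resize(im[r0:r1,c0:c1,::-1],None,fx=s,fy=s,interpolation=cv2.INTER_CUBIC))
E
python3 - <<'E'
from h import *
I={c:manip.camera_info(c) for c in("scene","side")}
ims={c:manip.camera(c) for c in I}
for q in ["holder","slot_floor","block","block_head","pin","tube_stand","tube_mouth"]:
    r={c:manip.pinpoint(q,c) for c in I}
    for c in r: print(q,c,[(np.round(x["pixel"],1).tolist(),round(x["confidence"],2)) for x in r[c][:4]])
    if all(r.values()):
        for a in r["scene"][:3]:
            for b in r["side"][:3]:
                x,e=tri([(I["scene"],a["pixel"]),(I["side"],b["pixel"])])
                if max(e)<.01: print("   ",x,np.round(e,4))
crop(ims["scene"],155,265,255,365,5,"sc1");crop(ims["side"],145,255,200,310,5,"si1")
print(manip.get_obs()["clock"])
E
```

```text
holder scene [([227.6, 303.4], 0.62)]
holder side [([221.0, 251.4], 0.77)]
    [0.5679 0.163  0.0046] [0.0054 0.0054]
slot_floor scene [([213.4, 307.2], 0.6), ([222.7, 305.8], 0.59)]
slot_floor side [([220.2, 253.2], 0.57)]
    [0.567 0.164 0.012] [0.002 0.002]
block scene [([190.9, 273.9], 0.94), ([224.7, 373.7], 0.87)]
block side [([193.7, 232.1], 0.72), ([257.7, 208.4], 0.63)]
    [ 0.4354  0.1016 -0.015 ] [0.0007 0.0007]
    [ 0.5728  0.3267 -0.0039] [0.0024 0.0024]
block_head scene [([175.3, 272.4], 0.96), ([209.6, 307.8], 0.82), ([213.3, 374.5], 0.66), ([313.6, 208.0], 0.31)]
block_head side [([200.4, 251.8], 0.98), ([232.3, 207.6], 0.83), ([176.1, 232.3], 0.78)]
    [0.5302 0.0851 0.126 ] [0.0093 0.0093]
    [0.4409 0.0989 0.0512] [0.004 0.004]
    [0.5682 0.166  0.0637] [0.0004 0.0004]
    [0.5763 0.3184 0.049 ] [0.0013 0.0013]
pin scene [([212.7, 307.0], 0.68), ([175.0, 391.5], 0.25)]
pin side [([203.6, 255.0], 0.55)]
    [0.5732 0.163  0.0567] [0.0015 0.0015]
tube_stand scene [([215.9, 118.6], 0.66)]
tube_stand side []
tube_mouth scene []
tube_mouth side [([324.4, 322.0], 0.84)]
0.95
```

View pics/sc1.png

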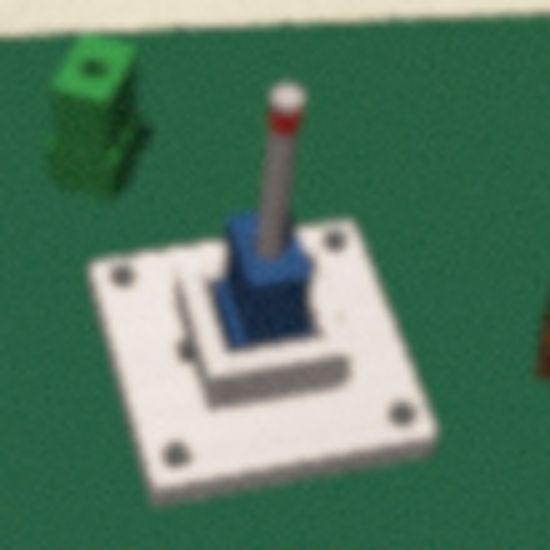

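View pics/si1.png

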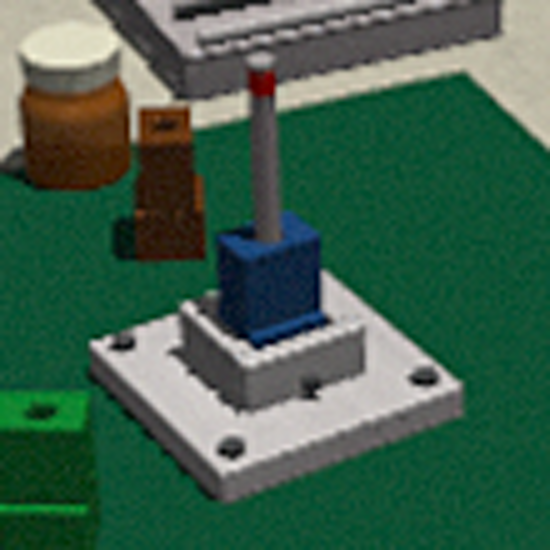

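```bash
python3 - <<'E'
from h import *
I={c:manip.camera_info(c) for c in("scene","side")}
S,D=I["scene"],I["side"]
print("pintop",tri([(S,(155+95/5,255+287/5)),(D,(145+62/5,200+261/5))]))
# plate top corners scene crop (col,row) z=.018
for n,(i,c0,r0,pts) in {"sc":(S,255,155,[(90,262),(355,220),(437,432),(152,492)]),"si":(D,200,145,[(90,345),(462,385),(222,490)])}.items():
    for c,r in pts: print(n,atz(i,(r0+r/5,c0+c/5),.018))
im=manip.camera("scene");r=manip.regions_of("tube_stand","scene");print([(x["rect"],x["confidence"]) for x in r])
crop(im,180,240,90,150,8,"sc2")
im=manip.camera("side");crop(im,300,390,280,370,6,"si2")
E
```

```text
pintop (array([0.572 , 0.1653, 0.1756]), [np.float64(0.0013450558074558625), np.float64(0.001345055807455947)])
sc [0.5188 0.0927 0.018 ]
sc [0.5012 0.2223 0.018 ]
sc [0.6274 0.2389 0.018 ]
sc [0.6496 0.11   0.018 ]
si [0.4983 0.2135 0.018 ]
si [0.6439 0.1069 0.018 ]
si [0.5126 0.0773 0.018 ]
[([102.8, 191.4, 135.3, 237.8], 0.88)]
```

View pics/sc2.png

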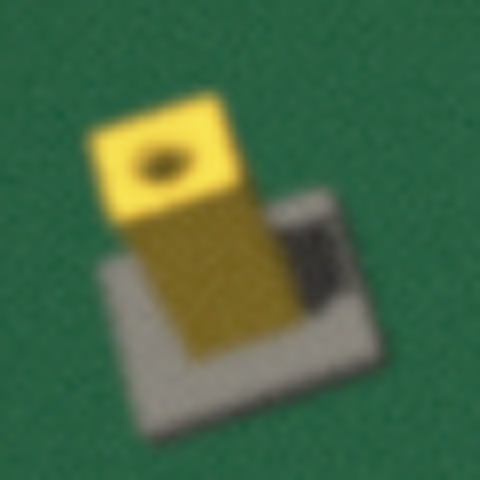

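View pics/si2.png

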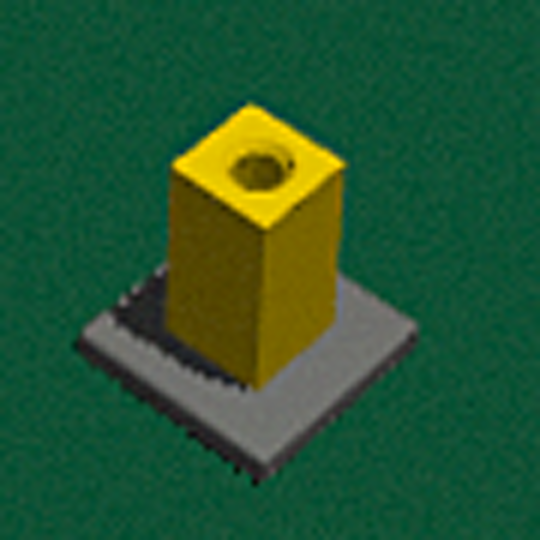

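```bash
python3 - <<'E'
from h import *
I={c:manip.camera_info(c) for c in("scene","side")}
S,D=I["scene"],I["side"]
print("mouth",tri([(S,(180+161/8,90+164/8)),(D,(300+167.5/6,280+259/6))]))
pts=np.array([atz(S,(155+r/5,255+c/5),.018)[:2] for c,r in [(90,262),(355,220),(437,432),(152,492)]])
print(pts.mean(0))
e=[pts[3]-pts[0],pts[2]-pts[1]];print([np.degrees(np.arctan2(v[1],v[0])) for v in e])
e=[pts[1]-pts[0],pts[2]-pts[3]];print([np.degrees(np.arctan2(v[1],v[0]))-90 for v in e])
o=manip.get_obs();print(R.from_quat(o["ee_rot"]).as_matrix())
i=manip.camera_info("wrist")
T=np.eye(4);T[:3,:3]=R.from_quat(o["ee_rot"]).as_matrix();T[:3,3]=o["position"]
print(np.linalg.inv(T)@i["pose"])
E
```

```text
mouth (array([ 0.5182, -0.2701,  0.0722]), [np.float64(0.0006829042545440772), np.float64(0.0006829042545440901)])
[0.5742 0.166 ]
[np.float64(7.517276804881661), np.float64(7.501813601279831)]
[np.float64(7.720000064331373), np.float64(9.74249837995228)]
[[-0.      0.2365  0.9716]
 [ 0.0001  0.9716 -0.2365]
 [-1.      0.0001 -0.    ]]
[[-0.0001 -0.3038  0.9527 -0.069 ]
 [ 1.      0.0002  0.0002 -0.    ]
 [-0.0003  0.9527  0.3038 -0.0781]
 [ 0.      0.      0.      1.    ]]
```

Measured so far, with checks:

| Item | Measured | Check |
|---|---|---|
| Pin top | (0.572, 0.165, 0.176) | text gives 0.178 |
| Tube mouth | (0.518, -0.270, 0.072) | text gives 0.075 |
| Holder | yaw about 7.8°, centre (0.573, 0.165) | plate edges agree within about 2° |

The sideways rock will slide along block y, so I grip across block x. First I turn the tool.

>>> {"fn": "arm_command", "kwargs": {
  "moves": [
    [[0, 0, 0, 0, 6.85], [0, 0, 0, 0, 6.85], [0, 0, 0, 0, 6.85], [0, 0, 0, 0, 6.85], [0, 0, 0, 0, 6.85], [0, 0, 0, 0, 6.85], [0, 0, 0, 0, 6.85], [0, 0, 0, 0, 6.85], [0, 0, 0, 0, 6.85], [0, 0, 0, 0, 6.85]]
  ],
  "force": 40
}}

```text
clock: 1.93
position: [0.1478, 0.6073, 0.304]
ee_rot: [0.466, 0.532, -0.466, 0.532]
ft_force: [-0.8, 0.2, -0.0]
grip_width: 0.997
```

```bash
cat >> h.py <<'E'
def go(target,z=None):
    o=manip.get_obs();M=R.from_quat(o["ee_rot"]).as_matrix()
    d=M.T@(np.array(target)-o["position"])
    print("pos",o["position"],"yaw_y",np.degrees(np.arctan2(M[1,1],M[0,1])),"toolx",M[:,0],"units",d/.025,"t",o["clock"],"F",o["ft_force"],"w",o["grip_width"])
E
python3 -c "
from h import *
go([.573,.165,.304])"
```

```text
pos [0.1478 0.6073 0.304 ] yaw_y 7.480518925903206 toolx [-0.      0.0001 -1.    ] units [-0.0038 14.5597 19.7553] t 1.9333 F [-0.7836  0.2095 -0.0005] w 0.9969656874393572
```

>>> {"fn": "arm_command", "kwargs": {
  "moves": [
    [[0, 0, 0.73, 0.99, 0], [0, 0, 0.73, 0.99, 0], [0, 0, 0.73, 0.99, 0], [0, 0, 0.73, 0.99, 0], [0, 0, 0.73, 0.99, 0], [0, 0, 0.73, 0.99, 0], [0, 0, 0.73, 0.99, 0], [0, 0, 0.73, 0.99, 0], [0, 0, 0.73, 0.99, 0], [0, 0, 0.73, 0.99, 0], [0, 0, 0.73, 0.99, 0], [0, 0, 0.73, 0.99, 0]]
  ]
}}

```text
clock: 2.93
position: [0.4061, 0.3416, 0.3042]
ee_rot: [0.465, 0.533, -0.465, 0.533]
ft_force: [0.4, 0.0, -0.5]
grip_width: 1.0
```

>>> {"fn": "arm_command", "kwargs": {
  "moves": [
    [[0, 0, 0.73, 0.9, 0], [0, 0, 0.73, 0.9, 0], [0, 0, 0.73, 0.9, 0], [0, 0, 0.73, 0.9, 0], [0, 0, 0.73, 0.4, 0], [0, 0, 0.73, 0.4, 0], [0, 0, 0.73, 0, 0], [0, 0, 0.73, 0, 0], [0, 0, 0, 0, 0], [0, 0, 0, 0, 0]]
  ]
}}

```text
clock: 3.77
position: [0.5652, 0.2535, 0.3034]
ee_rot: [0.465, 0.533, -0.465, 0.533]
ft_force: [0.2, 0.4, -0.1]
grip_width: 1.0
```

```bash
python3 -c "
from h import *
i=manip.camera_info('wrist');go([.573,.165,.304])
im=manip.camera('wrist');crop(im,0,420,0,560,1.4,'w1')
for q in ['pin','block_head','slot_floor','holder']:
  r=manip.pinpoint(q,'wrist');print(q,[(x['pixel'],x['confidence']) for x in r])
print(proj(i,[[.572,.165,.178],[.572,.165,.058],[.573,.165,.088]]))
"
```

```text
pos [0.5652 0.2535 0.3034] yaw_y 7.773289770163574 toolx [-0.0003 -0.0008 -1.    ] units [-0.0203 -0.1684  3.5501] t 3.7667 F [ 0.2095  0.4461 -0.0858] w 1.0004470705332509
pin [([261.0, 278.0], 0.63)]
block_head [([267.3, 273.5], 0.83), ([122.9, 297.9], 0.76)]
slot_floor []
holder [([237.6, 276.2], 0.67)]
[[334.5727 273.6186]
 [261.5754 275.6482]
 [275.2068 276.2142]]
```

View pics/w1.png

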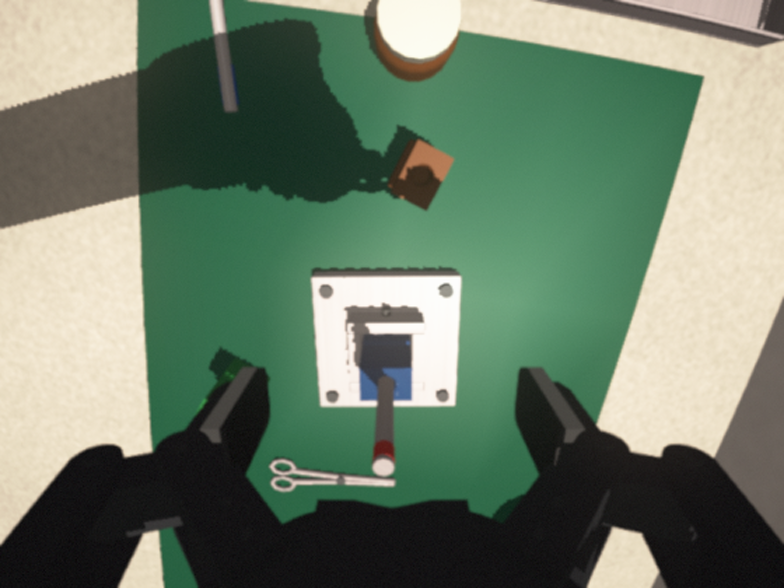

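The picture shows the pin top at column 274, row 333, where I predicted (274, 335). The holder's edges line up with the image, so the yaw is right. The brown look-alike is at (300, 125).

```bash
python3 -c "
from h import *
i=manip.camera_info('wrist')
p=atz(i,(466/1.4,383.5/1.4),.178);print(p)
p2=atz(i,(377/1.4,386/1.4),.088);print('pin at block top',p2)
for c,r in [(361,400),(411,400),(361,333),(411,333)]: print(atz(i,(r/1.4,c/1.4),.088 if r==400 else .048))
for c,r in [(321,406),(456,405),(461,277),(313,277)]: print(atz(i,(r/1.4,c/1.4),.018))
go([p[0],p[1],.30])
"
```

```text
[0.5713 0.1667 0.178 ]
pin at block top [0.5708 0.1723 0.088 ]
[0.5546 0.15   0.088 ]
[0.5923 0.1552 0.088 ]
[0.5476 0.1875 0.048 ]
[0.5883 0.1932 0.048 ]
[0.5178 0.0936 0.018 ]
[0.6454 0.1124 0.018 ]
[0.6263 0.238  0.018 ]
[0.5    0.2206 0.018 ]
pos [0.5642 0.2539 0.3042] yaw_y 7.849633266495346 toolx [-0.0001  0.0006 -1.    ] units [ 0.1649 -0.1949  3.4936] t 4.0167 F [-0.0056  0.491  -0.1044] w 1.0067330242355643
```

>>> {"fn": "arm_command", "kwargs": {
  "moves": [
    [[0, 0, -0.05, 0.7, 0], [0, 0, -0.05, 0.7, 0], [0, 0, -0.05, 0.7, 0], [0, 0, -0.04, 0.7, 0], [0, 0, 0, 0.7, 0], [0, 0, 0, 0, 0], [0, 0, 0, 0, 0]]
  ]
}}

```text
clock: 4.6
position: [0.572, 0.165, 0.3043]
ee_rot: [0.466, 0.532, -0.465, 0.532]
ft_force: [-0.8, -0.0, -0.1]
grip_width: 1.0
```

```bash
python3 -c "
from h import *
i=manip.camera_info('wrist');go([.5715,.1665,.204])
im=manip.camera('wrist');crop(im,0,420,0,560,1.4,'w2')
print(1.4*proj(i,[[.572,.166,.178],[.572,.166,.058],[.573,.165,.088]]))
"
```

```text
pos [0.572  0.165  0.3043] yaw_y 7.691847370157992 toolx [ 0.0005  0.0006 -1.    ] units [ 4.0139 -0.0133 -0.0617] t 4.6 F [-0.7914 -0.0259 -0.1053] w 0.9996107347009023
[[317.6932 392.6794]
 [259.3269 392.2561]
 [271.2572 393.5761]]
```

View pics/w2.png

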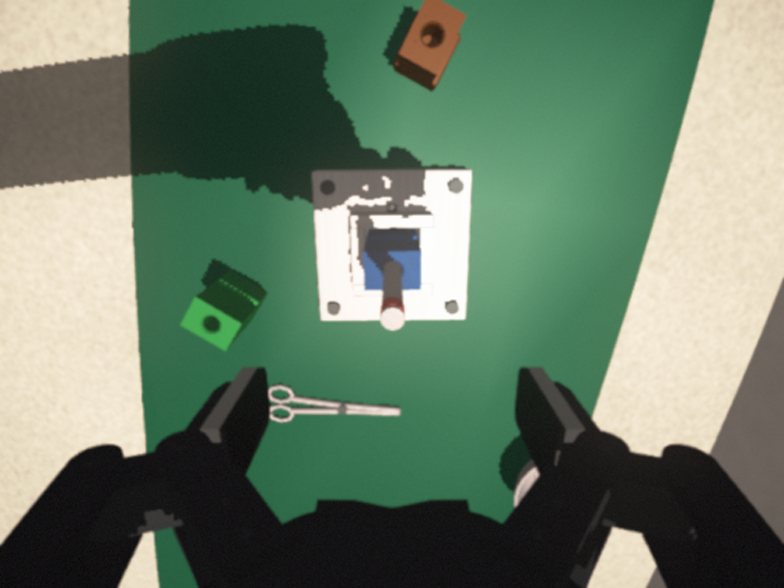

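The pin top is at (392, 316) in the enlarged picture, predicted (393, 318). I go down.

>>> {"fn": "arm_command", "kwargs": {
  "moves": [
    [[0, 0.9, 0, -0.02, 0], [0, 0.9, 0, 0, 0], [0, 0.9, 0, 0, 0], [0, 0.8, 0, 0, 0], [0, 0.5, 0, 0, 0], [0, 0, 0, 0, 0], [0.5, 0, 0, 0, 0], [0.8, 0, 0, 0, 0], [1, 0, 0, 0, 0], [1, 0, 0, 0, 0], [1, 0, 0, 0, 0], [1, 0, 0, 0, 0]]
  ],
  "force": 30
}}

```text
clock: 5.65
position: [0.5721, 0.1669, 0.2044]
ee_rot: [0.465, 0.533, -0.464, 0.533]
ft_force: [1.1, 0.1, -0.4]
grip_width: 0.14
```

>>> {"fn": "arm_command", "kwargs": {
  "moves": [
    [[1, 0, 0, 0, 0], [1, 0, 0, 0, 0], [1, 0, 0, 0, 0], [1, 0, 0, 0, 0]]
  ]
}}

```text
clock: 5.98
position: [0.5721, 0.1669, 0.2044]
ee_rot: [0.465, 0.533, -0.465, 0.533]
ft_force: [-1.2, -0.4, 6.3]
grip_width: 0.13
```

```bash
python3 -c "
from h import *
go([.5715,.1665,.284])
im=manip.camera('wrist');crop(im,0,420,0,560,1.4,'w3')
im=manip.camera('side');crop(im,115,255,170,310,4,'s3')
"
```

```text
pos [0.5721 0.1669 0.2044] yaw_y 7.817652898570888 toolx [ 0.0005  0.0004 -1.    ] units [-3.1857 -0.0241  0.0128] t 5.9833 F [-1.231  -0.4494  6.2727] w 0.13034809002395467
```

View pics/w3.png

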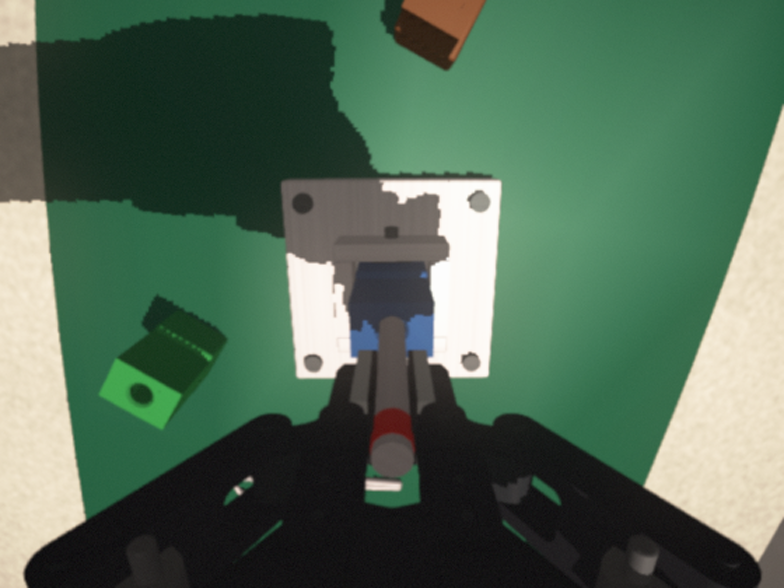

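View pics/s3.png

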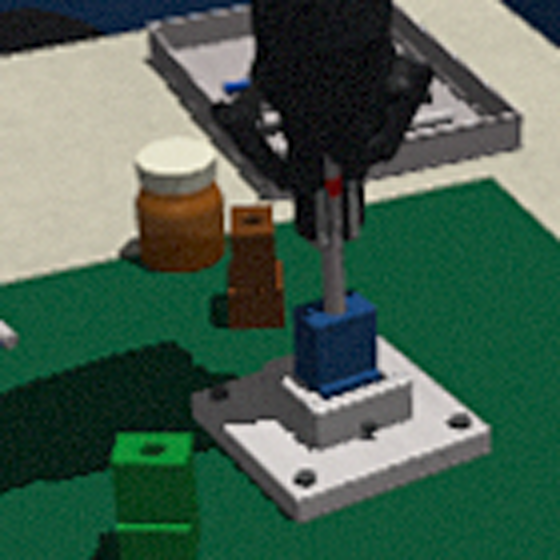

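The pin stands between the pads in both pictures (wrist (392, 455)), and the opening is 11 mm. Next I lift it straight up.

>>> {"fn": "arm_command", "kwargs": {
  "moves": [
    [[1, -0.2, 0, 0, 0], [1, -0.3, 0, 0, 0], [1, -0.4, 0, 0, 0], [1, -0.5, 0, 0, 0], [1, -0.5, 0, 0, 0], [1, -0.5, 0, 0, 0], [1, -0.5, 0, 0, 0], [1, -0.4, 0, 0, 0], [1, 0, 0, 0, 0]]
  ]
}}

```text
clock: 6.83
position: [0.5728, 0.167, 0.2892]
ee_rot: [0.466, 0.532, -0.464, 0.533]
ft_force: [0.2, -0.2, -0.7]
grip_width: 0.128
```

```bash
python3 -c "
from h import *
go([.518,-.27,.284])
im=manip.camera('scene');crop(im,110,250,240,380,4,'c4')
im=manip.camera('side');crop(im,95,235,180,320,4,'s4')
"
```

```text
pos [0.5728 0.167  0.2892] yaw_y 7.817492602001196 toolx [ 0.0033  0.0017 -1.    ] units [ 0.1729 -4.5482 17.0218] t 6.8333 F [ 0.2085 -0.1762 -0.7216] w 0.12779354989308864
```

View pics/s4.png

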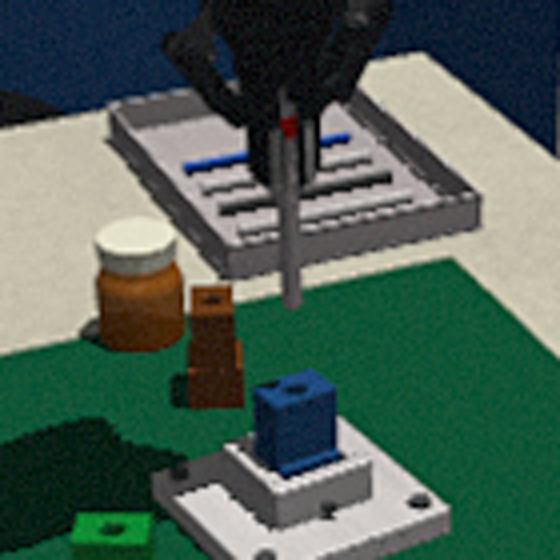

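View pics/c4.png

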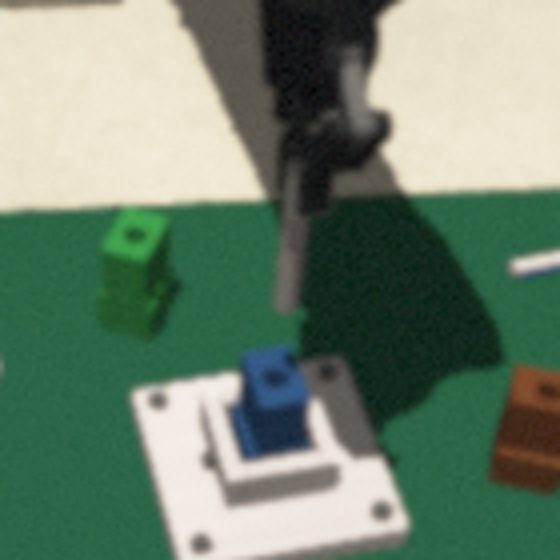

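Pin held clear with its lower end at about (311, 187) in the scene and (253, 170) in the side view. The block still sits in the holder. I carry the pin over to the tube.

>>> {"fn": "arm_command", "kwargs": {
  "moves": [
    [[1, 0, -0.24, 0.9, 0], [1, 0, -0.24, 0.9, 0], [1, 0, -0.24, 0.9, 0], [1, 0, -0.24, 0.9, 0], [1, 0, -0.24, 0.9, 0], [1, 0, -0.24, 0.9, 0], [1, 0, -0.24, 0.9, 0], [1, 0, -0.24, 0.9, 0], [1, 0, -0.24, 0.9, 0], [1, 0, -0.24, 0.9, 0], [1, 0, -0.24, 0.9, 0], [1, 0, -0.24, 0.9, 0]]
  ]
}}

```text
clock: 7.93
position: [0.5367, -0.1114, 0.2855]
ee_rot: [0.464, 0.533, -0.465, 0.533]
ft_force: [-0.3, -0.1, -1.1]
grip_width: 0.13
```

>>> {"fn": "arm_command", "kwargs": {
  "moves": [
    [[1, 0, -0.24, 0.9, 0], [1, 0, -0.24, 0.9, 0], [1, 0, -0.24, 0.9, 0], [1, 0, -0.24, 0.9, 0], [1, 0, -0.24, 0.8, 0], [1, 0, -0.24, 0.8, 0], [1, 0, -0.2, 0.6, 0], [1, 0, 0, 0.4, 0], [1, 0, 0, 0, 0], [1, 0, 0, 0, 0], [1, 0, 0, 0, 0]]
  ]
}}

```text
clock: 8.85
position: [0.5183, -0.2682, 0.2859]
ee_rot: [0.464, 0.534, -0.464, 0.533]
ft_force: [-0.4, -0.1, -1.1]
grip_width: 0.13
```

```bash
python3 -c "
from h import *
print(tri([(manip.camera_info('scene'),(187,311.5)),(manip.camera_info('side'),(170,253))]))
go([.518,-.27,.284])
im=manip.camera('scene');crop(im,110,250,40,180,4,'c5')
im=manip.camera('side');crop(im,190,390,230,430,3,'s5')
im=manip.camera('wrist');crop(im,0,420,0,560,1.4,'w5')
"
```

```text
(array([0.5741, 0.1667, 0.142 ]), [np.float64(9.457154355797497e-05), np.float64(9.457154355796562e-05)])
pos [ 0.5183 -0.2682  0.2859] yaw_y 7.900467440180494 toolx [-0.0006  0.0008 -1.    ] units [ 0.0771 -0.0202  0.07  ] t 8.85 F [-0.3545 -0.0805 -1.0721] w 0.1303147319224237
```

View pics/s5.png

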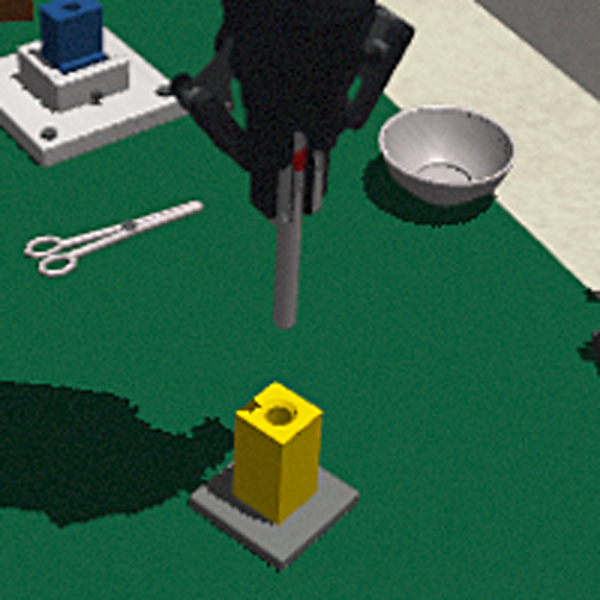

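View pics/c5.png

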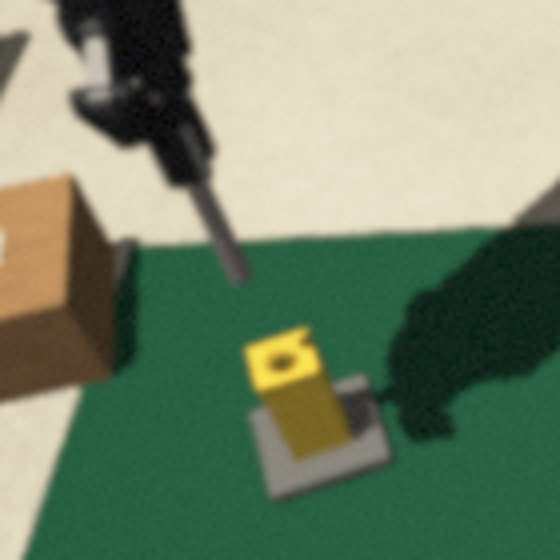

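View pics/w5.png

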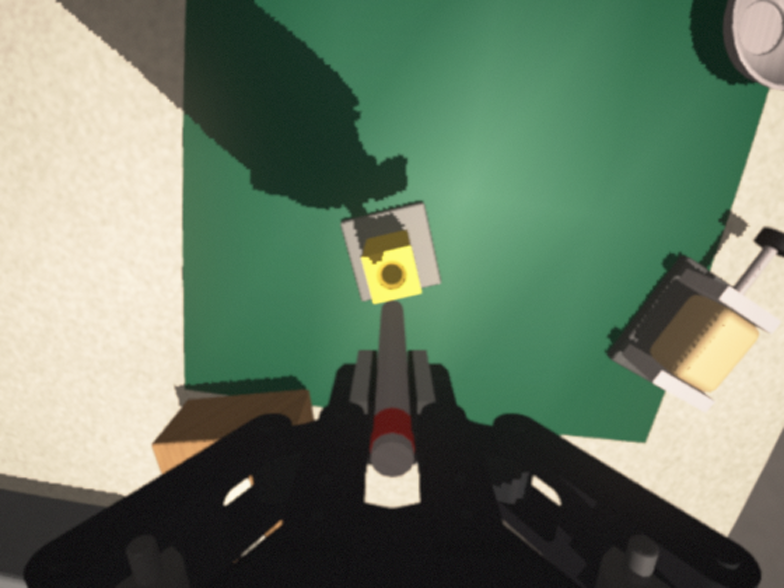

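```bash
python3 -c "
from h import *
S=manip.camera_info('scene');D=manip.camera_info('side');W=manip.camera_info('wrist')
e=[(S,(110+276/4,40+239/4)),(D,(190+320/3,230+286/3)),(W,(307/1.4,392.5/1.4))]
m=[(S,(110+361/4,40+284/4)),(D,(190+413/3,230+280/3)),(W,(274/1.4,391.5/1.4))]
for x in (e,m):
  print(tri(x),tri(x[:2])[0]);
  print([atz(*y,.1398 if x is e else .075) for y in x])
"
```

```text
(array([ 0.5189, -0.2697,  0.1402]), [np.float64(0.00044360437258798895), np.float64(0.0010196096327741292), np.float64(0.0008990253761674276)]) [ 0.5193 -0.2701  0.1405]
[array([ 0.518 , -0.2702,  0.1398]), array([ 0.52  , -0.27  ,  0.1398]), array([ 0.5184, -0.2691,  0.1398])]
(array([ 0.5183, -0.2695,  0.072 ]), [np.float64(0.001052848605222366), np.float64(0.0010520148938266197), np.float64(0.0005248946365019923)]) [ 0.5187 -0.2692  0.0719]
[array([ 0.5205, -0.2671,  0.075 ]), array([ 0.5176, -0.2727,  0.075 ]), array([ 0.5178, -0.2691,  0.075 ])]
```

The pin's lower end is at (0.519, -0.270) and the mouth at (0.518, -0.270), within 1 mm. I lower it, slowly past the rim.

>>> {"fn": "arm_command", "kwargs": {
  "moves": [
    [[1, 0.4, 0, 0, 0], [1, 0.5, 0, 0, 0], [1, 0.5, 0, 0, 0], [1, 0.4, 0, 0, 0], [1, 0.2, 0, 0, 0], [1, 0.2, 0, 0, 0], [1, 0.2, 0, 0, 0], [1, 0.2, 0, 0, 0], [1, 0.2, 0, 0, 0], [1, 0.2, 0, 0, 0]]
  ]
}}

```text
clock: 9.83
position: [0.5179, -0.2696, 0.2111]
ee_rot: [0.465, 0.533, -0.465, 0.533]
ft_force: [0.3, 0.3, -0.4]
grip_width: 0.128
```

```bash
python3 -c "
from h import *
go([.518,-.27,.161])
im=manip.camera('side');crop(im,190,390,230,430,3,'s6')
"
```

```text
pos [ 0.5179 -0.2696  0.2111] yaw_y 7.814595065593273 toolx [ 0.0004  0.0001 -1.    ] units [2.0025 0.001  0.0181] t 9.8333 F [ 0.3038  0.2665 -0.4025] w 0.12750744497574104
```

View pics/s6.png

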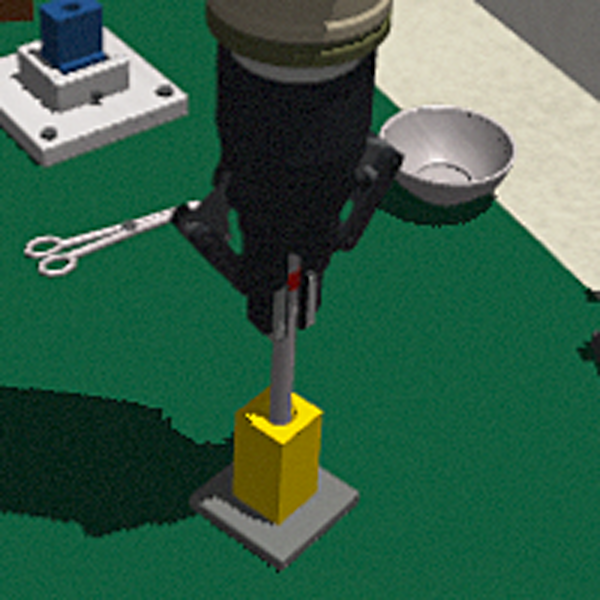

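The pin has gone into the mouth at about (283, 412) without any force. I carry on down.

>>> {"fn": "arm_command", "kwargs": {
  "moves": [
    [[1, 0.25, 0, 0, 0], [1, 0.25, 0, 0, 0], [1, 0.25, 0, 0, 0], [1, 0.25, 0, 0, 0], [1, 0.25, 0, 0, 0], [1, 0.2, 0, 0, 0], [1, 0.15, 0, 0, 0], [1, 0.15, 0, 0, 0], [1, 0.1, 0, 0, 0], [1, 0, 0, 0, 0]]
  ]
}}

```text
clock: 10.72
position: [0.5176, -0.2695, 0.1646]
ee_rot: [0.465, 0.533, -0.465, 0.533]
ft_force: [-0.2, 1.3, -0.4]
grip_width: 0.128
```

```bash
python3 -c "
from h import *
go([.518,-.27,.161])
"
```

```text
pos [ 0.5176 -0.2695  0.1646] yaw_y 7.81770774472972 toolx [-0.0006  0.0002 -1.    ] units [0.1445 0.0128 0.0229] t 10.7167 F [-0.1929  1.2765 -0.397 ] w 0.12843790637586264
```

>>> {"fn": "arm_command", "kwargs": {
  "moves": [
    [[1, 0.1, 0, 0, 0], [1, 0, 0, 0, 0], [0.7, 0, 0, 0, 0], [0.5, 0, 0, 0, 0], [0.2, 0, 0, 0, 0], [0, 0, 0, 0, 0], [0, 0, 0, 0, 0], [0, 0, 0, 0, 0], [0, 0, 0, 0, 0], [0, 0, 0, 0, 0]]
  ]
}}

```text
clock: 11.55
position: [0.5178, -0.2695, 0.1626]
ee_rot: [0.465, 0.533, -0.465, 0.533]
ft_force: [0.1, 0.3, 0.4]
grip_width: 0.997
```

>>> {"fn": "arm_command", "kwargs": {
  "moves": [
    [[0, -0.5, 0, 0, 0], [0, -1, 0, 0, 0], [0, -1, 0, 0, 0], [0, -1, 0, 0, 0], [0, -1, 0, 0, 0], [0, -0.5, 0, 0, 0], [0, 0, 0, 0, 0]]
  ]
}}

```text
clock: 12.13
position: [0.5186, -0.2704, 0.2912]
ee_rot: [0.466, 0.531, -0.464, 0.534]
ft_force: [0.3, -0.1, -0.1]
grip_width: 0.998
```

```bash
python3 -c "
from h import *
go([.5728,.1662,.30])
S=manip.camera_info('scene');D=manip.camera_info('side')
im=manip.camera('side');crop(im,190,390,230,430,3,'s7')
im=manip.camera('scene');crop(im,110,250,40,180,4,'c7')
print(proj(S,[[.518,-.2695,.135]]),proj(D,[[.518,-.2695,.135]]))
"
```

```text
pos [ 0.5186 -0.2704  0.2912] yaw_y 7.799573970733548 toolx [ 0.005  -0.0012 -1.    ] units [ -0.3613   4.5198 -17.0058] t 12.1333 F [ 0.3413 -0.091  -0.0524] w 0.998129059217065
[[180.5952 100.8646]] [[299.0926 323.9735]]
```

View pics/s7.png

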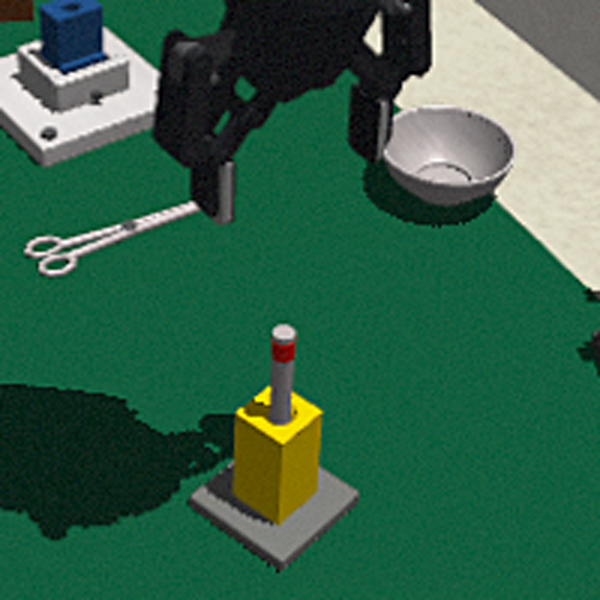

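View pics/c7.png

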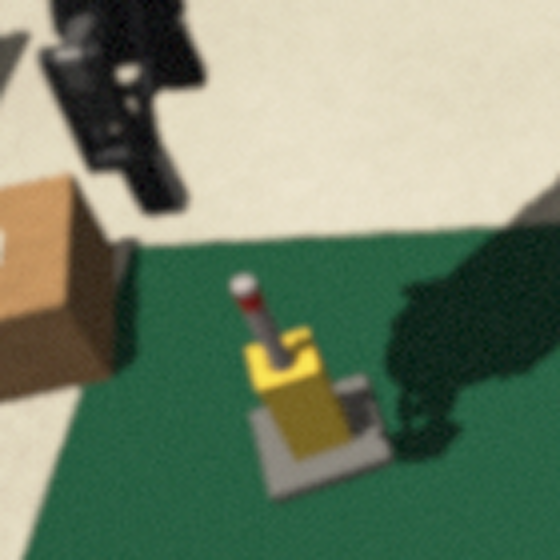

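The pin is home: its top shows at (325, 300) in the side view and (101, 181) in the scene, where I predicted (324, 299) and (101, 181). I go back to the block.

>>> {"fn": "arm_command", "kwargs": {
  "moves": [
    [[0, 0, 0.24, -0.9, 0], [0, 0, 0.24, -0.9, 0], [0, 0, 0.24, -0.9, 0], [0, 0, 0.24, -0.9, 0], [0, 0, 0.24, -0.9, 0], [0, 0, 0.24, -0.9, 0], [0, 0, 0.24, -0.9, 0], [0, 0, 0.24, -0.9, 0], [0, 0, 0.24, -0.9, 0], [0, 0, 0.24, -0.9, 0], [0, 0, 0.24, -0.9, 0], [0, 0, 0.24, -0.9, 0]]
  ]
}}

```text
clock: 13.23
position: [0.5518, 0.009, 0.2861]
ee_rot: [0.464, 0.533, -0.465, 0.532]
ft_force: [0.4, -0.0, -0.0]
grip_width: 1.002
```

>>> {"fn": "arm_command", "kwargs": {
  "moves": [
    [[0, 0, 0.24, -0.9, 0], [0, 0, 0.24, -0.9, 0], [0, 0, 0.24, -0.9, 0], [0, 0, 0.24, -0.9, 0], [0, 0, 0.24, -0.8, 0], [0, 0, 0.24, -0.8, 0], [0, 0, 0.24, -0.6, 0], [0, 0, 0, -0.4, 0], [0, 0, 0, 0, 0], [0, 0, 0, 0, 0], [0, 0, 0, 0, 0]]
  ]
}}

```text
clock: 14.15
position: [0.573, 0.1654, 0.2875]
ee_rot: [0.465, 0.532, -0.465, 0.533]
ft_force: [0.1, -0.5, 0.8]
grip_width: 0.999
```

```bash
python3 -c "
from h import *
i=manip.camera_info('wrist');go([.5728,.1662,.126])
im=manip.camera('wrist');crop(im,100,270,180,380,4,'w8')
im=manip.camera('scene');crop(im,180,260,265,345,7,'c8')
np.save('w8.npy',i['pose'])
"
```

```text
pos [0.573  0.1654 0.2875] yaw_y 7.7190587105270145 toolx [-0.0002 -0.0006 -1.    ] units [ 6.4615  0.     -0.036 ] t 14.15 F [ 0.0628 -0.4753  0.7704] w 0.9992359687605625
```

View pics/w8.png

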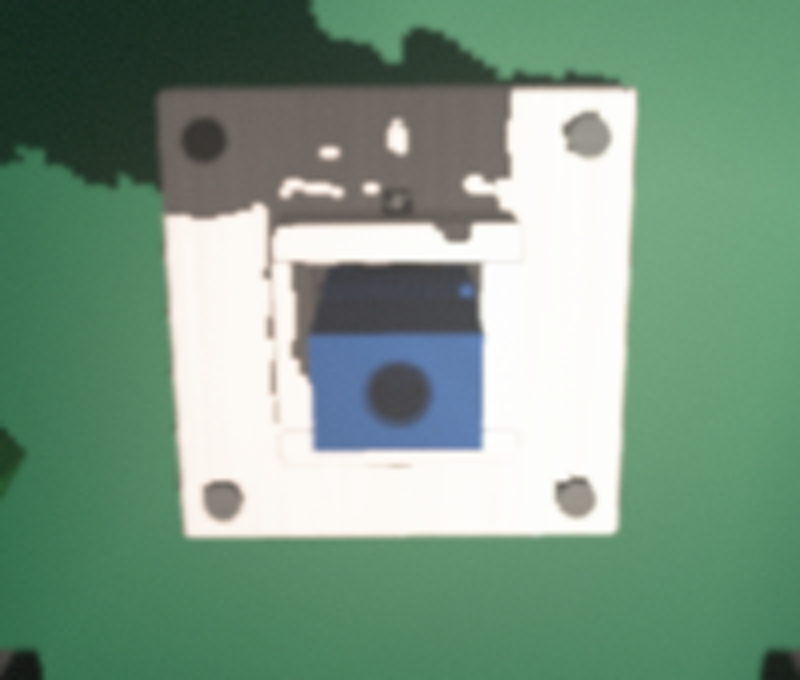

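View pics/c8.png

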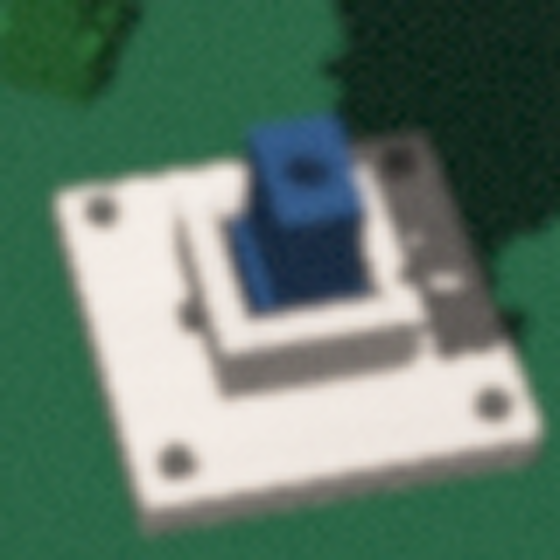

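```bash
python3 -c "
from h import *
i=manip.camera_info('wrist');i['pose']=np.load('w8.npy')
S=manip.camera_info('scene')
w=(100+393/4,180+398/4);s=(180+170/7,265+305/7)
print(atz(i,w,.088),atz(S,s,.088),tri([(i,w),(S,s)]))
c=np.array([atz(i,(100+r/4,180+c/4),.018)[:2] for c,r in [(158,93),(637,88),(617,535),(186,538)]]);print(c,c.mean(0))
for a,b in [(0,1),(3,2)]: print(np.degrees(np.arctan2(*(c[b]-c[a])[::-1])))
for a,b in [(3,0),(2,1)]: print(np.degrees(np.arctan2(*(c[b]-c[a])[::-1]))-90)
"
```

```text
[0.5723 0.1653 0.088 ] [0.5739 0.1649 0.088 ] (array([0.5724, 0.165 , 0.0863]), [np.float64(0.00018219881632063019), np.float64(0.00018219881632060799)])
[[0.4999 0.2195]
 [0.6269 0.2381]
 [0.6456 0.1103]
 [0.5182 0.092 ]] [0.5727 0.165 ]
8.316264449127024
8.168314130175563
8.15293959293787
8.339529978674378
```

The hole is at (0.5725, 0.165), wrist and scene agreeing, and the holder yaw is 8.2°. In the wrist crop the screw is at (397, 200), on the +y wall. I go down to the head and grip across x.

>>> {"fn": "arm_command", "kwargs": {
  "moves": [
    [[0, 0.9, 0, 0, -0.4], [0, 0.9, 0, 0.01, 0], [0, 0.9, 0, 0, 0], [0, 0.9, 0, 0, 0], [0, 0.8, 0, 0, 0], [0, 0.7, 0, 0, 0], [0, 0.6, 0, 0, 0], [0, 0.5, 0, 0, 0], [0, 0.2, 0, 0, 0], [0, 0, 0, 0, 0]]
  ]
}}

```text
clock: 15.08
position: [0.5725, 0.1662, 0.1268]
ee_rot: [0.463, 0.535, -0.464, 0.534]
ft_force: [-1.3, -0.0, 0.2]
grip_width: 0.995
```

>>> {"fn": "arm_command", "kwargs": {
  "moves": [
    [[0.3, 0, 0, 0, 0], [0.5, 0, 0, 0, 0], [0.7, 0, 0, 0, 0], [1, 0, 0, 0, 0], [1, 0, 0, 0, 0], [1, 0, 0, 0, 0], [1, 0, 0, 0, 0], [1, 0, 0, 0, 0], [1, 0, 0, 0, 0], [1, 0, 0, 0, 0]]
  ],
  "force": 60
}}

```text
clock: 15.92
position: [0.5726, 0.1668, 0.1286]
ee_rot: [0.463, 0.535, -0.463, 0.534]
ft_force: [-6.3, -1.8, 8.5]
grip_width: 0.463
```

```bash
python3 -c "
from h import *
i=manip.camera_info('wrist');go([.5725,.165,.126])
im=manip.camera('wrist');crop(im,0,420,0,560,1.4,'w9')
im=manip.camera('side');crop(im,115,255,170,310,4,'s9')
"
```

```text
pos [0.5726 0.1668 0.1286] yaw_y 8.218312034603487 toolx [-0.0009  0.0006 -1.    ] units [ 0.1033 -0.013   0.0716] t 15.9167 F [-6.2842 -1.8401  8.5391] w 0.46268814779720635
```

View pics/w9.png

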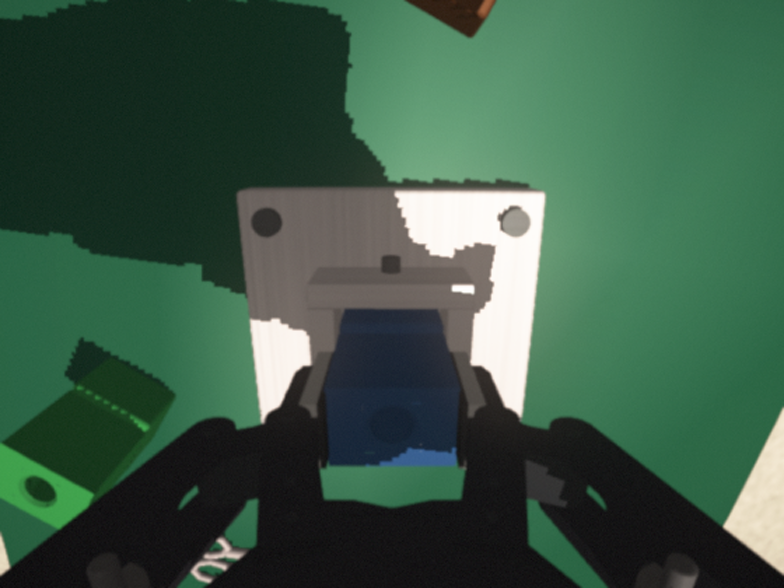

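View pics/s9.png

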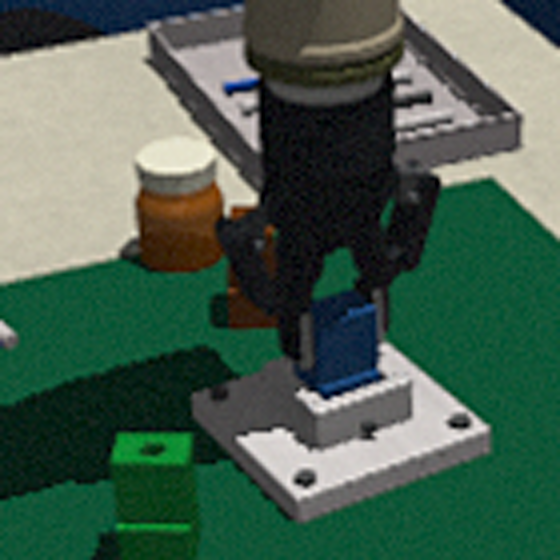

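The block is gripped (opening 39 mm). In the wrist picture both pads are on the x faces, with the head at (392, 420). I try a first swing towards +y.

>>> {"fn": "arm_command", "kwargs": {
  "moves": [
    [[1, 0, 0, -0.08, 0], [1, 0, 0, -0.08, 0], [1, 0, 0, -0.08, 0], [1, 0, 0, 0, 0], [1, 0, 0, 0, 0]]
  ]
}}

```text
clock: 16.43
position: [0.5724, 0.1686, 0.1286]
ee_rot: [0.462, 0.533, -0.465, 0.535]
ft_force: [-5.7, -13.6, 11.8]
grip_width: 0.459
```

```bash
cat >> h.py <<'E'
def look(n):
    i=manip.camera_info('wrist');go([.5725,.165,.126])
    im=manip.camera('wrist');crop(im,120,350,150,410,3,'w'+n)
    im=manip.camera('side');crop(im,165,265,200,310,6,'s'+n)
    np.save('w%s.npy'%n,i['pose'])
def corners(n,pts):
    i=manip.camera_info('wrist');i['pose']=np.load('w%s.npy'%n)
    for c,r in pts: print(atz(i,(120+r/3,150+c/3),.018))
E
python3 -c "
from h import *
look('10')"
```

```text
pos [0.5724 0.1686 0.1286] yaw_y 8.0395390496973 toolx [-0.0006 -0.0042 -1.    ] units [ 0.1063 -0.0151  0.1427] t 16.4333 F [ -5.6532 -13.5602  11.7922] w 0.4587634530752916
```

View pics/w10.png

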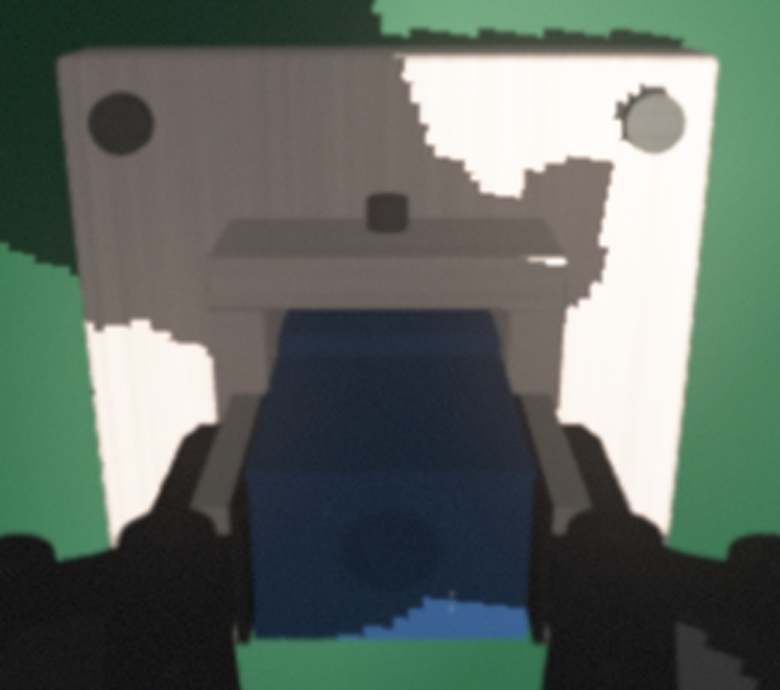

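View pics/s10.png

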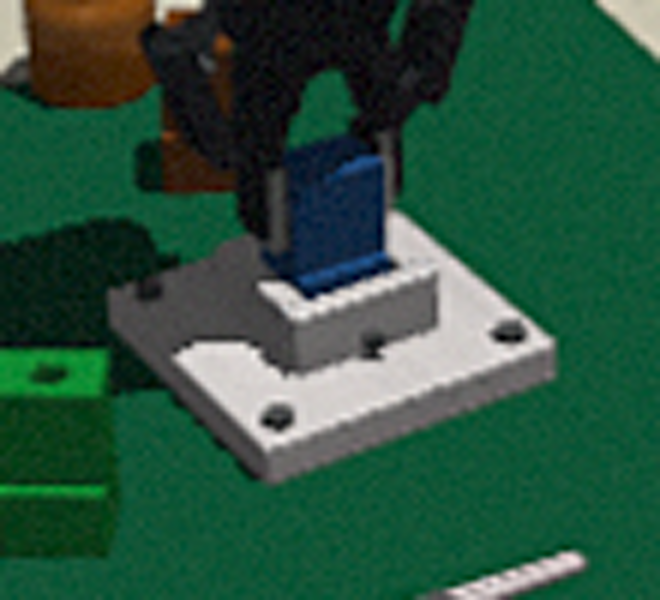

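>>> {"fn": "arm_command", "kwargs": {
  "moves": [
    [[1, 0, 0, -0.08, 0], [1, 0, 0, -0.08, 0], [1, 0, 0, -0.04, 0], [1, 0, 0, 0, 0], [1, 0, 0, 0, 0]]
  ]
}}

```text
clock: 16.95
position: [0.5724, 0.1709, 0.1287]
ee_rot: [0.462, 0.532, -0.466, 0.535]
ft_force: [-4.1, -19.5, 12.6]
grip_width: 0.456
```

```bash
python3 -c "
from h import *
look('11')
corners('10',[(60,62),(717,60)])
"
```

```text
pos [0.5724 0.1709 0.1287] yaw_y 7.908955201302038 toolx [ 0.0002 -0.0071 -1.    ] units [ 0.1101 -0.0274  0.2334] t 16.95 F [ -4.0756 -19.535   12.6037] w 0.45608266106425793
[0.5004 0.2193 0.018 ]
[0.626  0.2374 0.018 ]
```

View pics/w11.png

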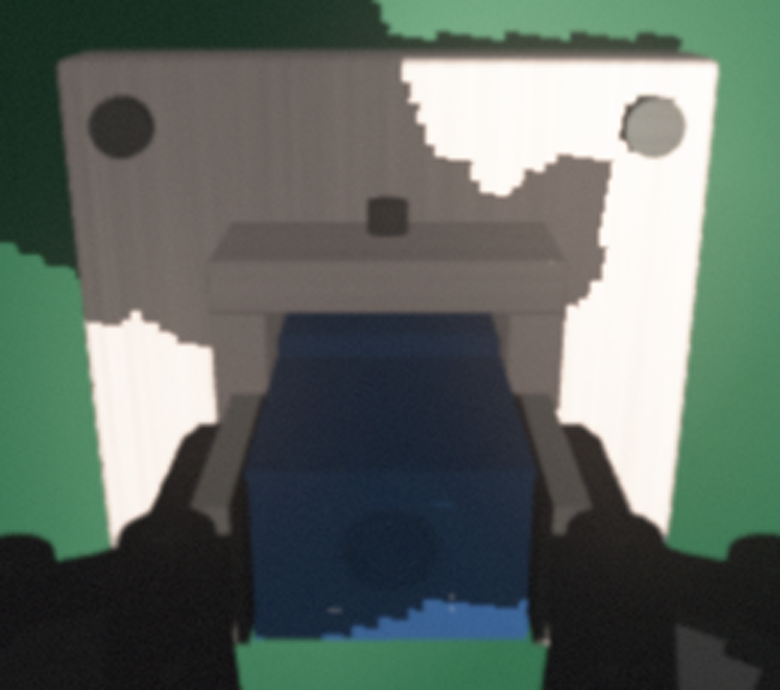

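View pics/s11.png

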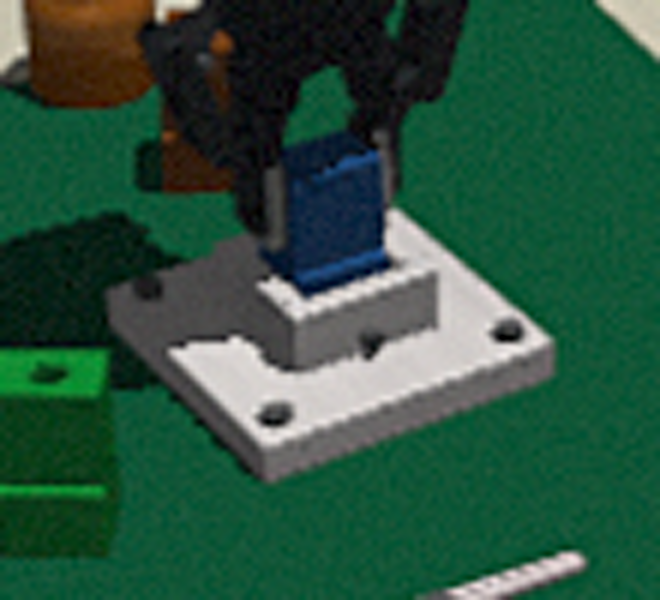

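>>> {"fn": "arm_command", "kwargs": {
  "moves": [
    [[1, 0, 0, 0, 0], [1, 0, 0, 0, 0], [1, 0, 0, 0, 0], [1, 0, 0, 0, 0]]
  ],
  "force": 20
}}

```text
clock: 17.38
position: [0.5724, 0.1709, 0.1287]
ee_rot: [0.462, 0.532, -0.466, 0.535]
ft_force: [-3.9, -20.5, 11.8]
grip_width: 0.459
```

```bash
python3 -c "
from h import *
look('12')
corners('11',[(60,65),(717,64)])
"
```

```text
pos [0.5724 0.1709 0.1287] yaw_y 7.906002141498144 toolx [ 0.0001 -0.0071 -1.    ] units [ 0.1106 -0.0268  0.2336] t 17.3833 F [ -3.8527 -20.5065  11.8095] w 0.45940883058994286
[0.5006 0.2209 0.018 ]
[0.6264 0.2386 0.018 ]
```

View pics/w12.png

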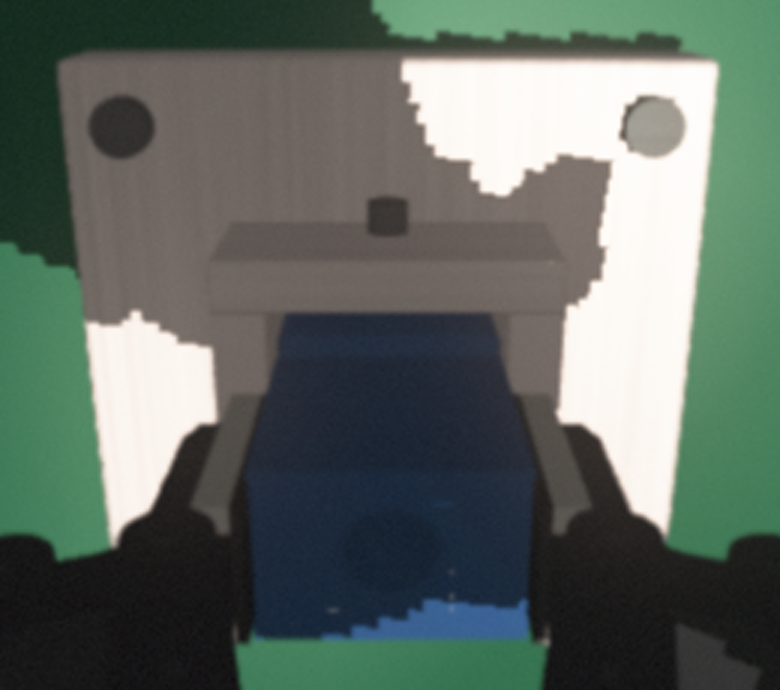

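```bash
python3 -c "
from h import *
o=manip.get_obs();print(o['torque'],o['ft_force'],o['grip_width'])
"
```

```text
[-4.9191  0.856   0.0574] [ -4.4986 -20.2637  13.0597] 0.4604753908794996
```

```bash
python3 -c "
from h import *
i=manip.camera_info('wrist');o=manip.get_obs()
M=R.from_quat(o['ee_rot']).as_matrix()
for L in [.055,.06,.065,.07,.075]:
  p=proj(i,[o['position']+M@np.array([L,s*.0197,-.011]) for s in (-1,1)])
  print(L,[( (c-150)*3,(r-120)*3) for r,c in p])
p=proj(i,[o['position']+M@np.array([.0407+d,s*.02,-.014]) for s in (-1,1) for d in(0,.04)]);print([( (c-150)*3,(r-120)*3) for r,c in p])
"
```

```text
0.055 [(np.float64(261.3127054438376), np.float64(432.2092694060393)), (np.float64(522.4675335732661), np.float64(432.26101991910497))]
0.06 [(np.float64(265.52039588906905), np.float64(416.80465028475163)), (np.float64(518.1012003963976), np.float64(416.8574326849528))]
0.065 [(np.float64(269.4645726981107), np.float64(402.37470956166453)), (np.float64(514.0082344983314), np.float64(402.42820298589936))]
0.07 [(np.float64(273.1688719236355), np.float64(388.8310728635863)), (np.float64(510.1641257576489), np.float64(388.88501659184146))]
0.075 [(np.float64(276.6542294484217), np.float64(376.09558219451014)), (np.float64(506.54716262674293), np.float64(376.14976406084423))]
[(np.float64(244.23850214697347), np.float64(463.215453604902)), (np.float64(278.0547258799481), np.float64(346.85000199243154)), (np.float64(540.114222694732), np.float64(463.26617528899214)), (np.float64(505.0398360623849), np.float64(346.90720151049925))]
```

The wrist crop shows the holder moving with the block, because the full-face grip resists the tilt. I regrip near the top of the head for a longer lever and less twist resistance.

>>> {"fn": "arm_command", "kwargs": {
  "moves": [
    [[0.5, 0, 0, 0, 0], [0.4, 0, 0, 0, 0], [0.3, 0, 0, 0, 0], [0.3, -0.4, 0, 0.21, 0], [0.3, -0.43, 0, 0.21, 0], [0.3, 0, 0, 0, 0], [0.3, 0, 0, 0, 0]]
  ]
}}

```text
clock: 18.07
position: [0.5736, 0.167, 0.1497]
ee_rot: [0.464, 0.534, -0.462, 0.535]
ft_force: [0.4, -0.4, 0.3]
grip_width: 0.701
```

```bash
python3 -c "
from h import *
look('13');print(manip.get_obs()['torque'])
"
```

```text
pos [0.5736 0.167  0.1497] yaw_y 8.169627632882696 toolx [ 0.0021  0.0011 -1.    ] units [ 0.9492 -0.0572  0.0718] t 18.0667 F [ 0.3806 -0.3616  0.2912] w 0.7011167470010735
[-0.0313  0.0053 -0.0196]
```

View pics/w13.png

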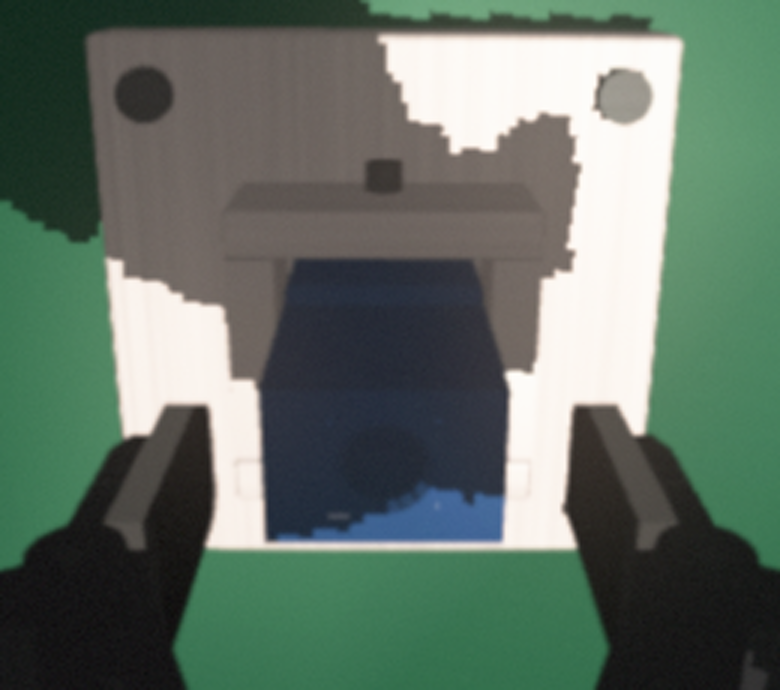

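View pics/s13.png

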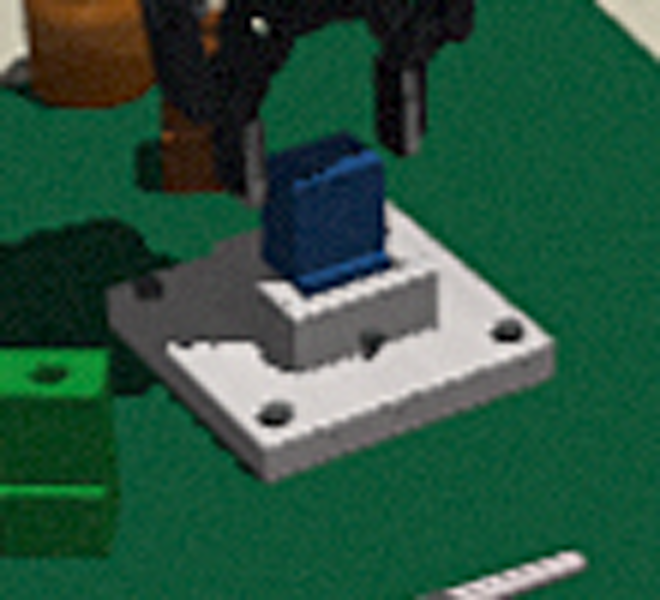

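>>> {"fn": "arm_command", "kwargs": {
  "moves": [
    [[0.6, 0.05, 0, 0, 0], [1, 0, 0, 0, 0], [1, 0, 0, 0, 0], [1, 0, 0, 0, 0], [1, 0, 0, 0, 0], [1, 0, 0, -0.1, 0], [1, 0, 0, -0.1, 0], [1, 0, 0, -0.1, 0], [1, 0, 0, 0, 0], [1, 0, 0, 0, 0]]
  ],
  "force": 30
}}

```text
clock: 19.0
position: [0.5722, 0.1709, 0.1471]
ee_rot: [0.462, 0.533, -0.465, 0.535]
ft_force: [-1.1, -11.9, 1.9]
grip_width: 0.458
```

```bash
python3 -c "
from h import *
look('14');print(manip.get_obs()['torque'])
"
```

```text
pos [0.5722 0.1709 0.1471] yaw_y 8.050503647980605 toolx [-0.0003 -0.0047 -1.    ] units [ 0.8434 -0.0209  0.2311] t 19.0 F [ -1.0569 -11.9252   1.9491] w 0.45767939519772805
[-2.8249  0.1369  0.0578]
```

View pics/w14.png

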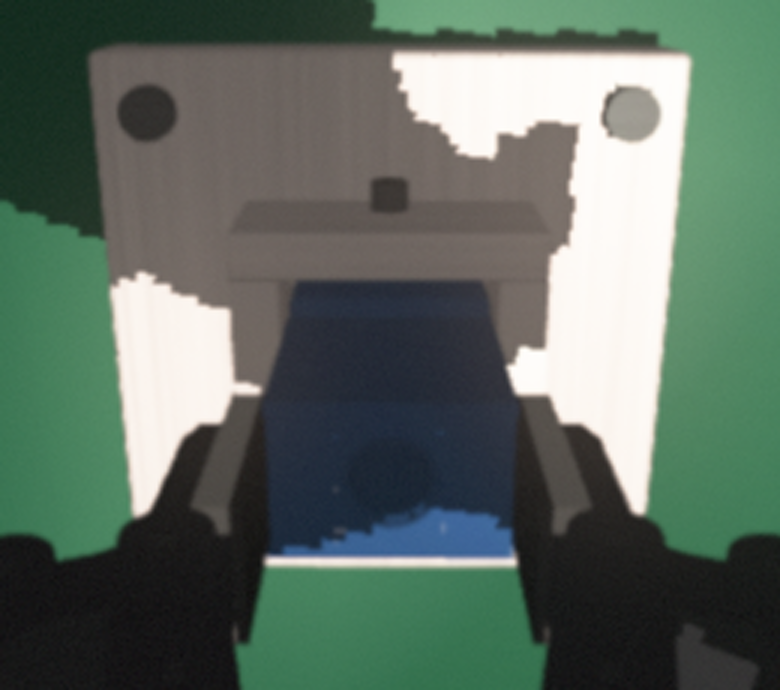

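```bash
cat >> h.py <<'E'
def tilt(n,rp,rt,rb=None,rim=None,c=390,y0=120,x0=150,s=3):
    i=manip.camera_info('wrist');i['pose']=np.load('w%s.npy'%n)
    u=np.array([-np.sin(np.radians(8.2)),np.cos(np.radians(8.2)),0])
    f=lambda r,z:atz(i,(y0+r/s,x0+c/s),z)@u
    P=f(rp,.018); print(n,'plate edge along y: %.4f holder centre %.4f'%(P,P-.065),'top edge rel (14 up): %.1f mm'%(1e3*(f(rt,.088)-P+.065)), 'back edge rel(-14): %.1f'%(1e3*(f(rb,.088)-P+.065)) if rb else '', 'rim inner rel(22.5) %.1f'%(1e3*(f(rim,.045)-P+.065)) if rim else '')
E
python3 -c "
from h import *
tilt('8',90.5,333,449,262,398,100,180,4)
tilt('10',61,470,638,309)
tilt('11',64,470,638,312)
tilt('13',40,388,540,258)
tilt('14',55,403,557,281)
"
```

```text
8 plate edge along y: 0.1459 holder centre 0.0809 top edge rel (14 up): 15.1 mm back edge rel(-14): -12.4 rim inner rel(22.5) 23.5
10 plate edge along y: 0.1454 holder centre 0.0804 top edge rel (14 up): 17.7 mm back edge rel(-14): -10.3 rim inner rel(22.5) 24.5
11 plate edge along y: 0.1468 holder centre 0.0818 top edge rel (14 up): 18.4 mm back edge rel(-14): -9.7 rim inner rel(22.5) 24.6
13 plate edge along y: 0.1465 holder centre 0.0815 top edge rel (14 up): 17.0 mm back edge rel(-14): -10.8 rim inner rel(22.5) 24.7
14 plate edge along y: 0.1471 holder centre 0.0821 top edge rel (14 up): 19.1 mm back edge rel(-14): -9.0 rim inner rel(22.5) 23.9
```

The new measure puts the block's top edge 4 mm over towards +y (about 0.06 rad), with little holder slip. I go a little further.

>>> {"fn": "arm_command", "kwargs": {
  "moves": [
    [[1, 0, 0, -0.1, 0], [1, 0, 0, -0.1, 0], [1, 0, 0, 0, 0], [1, 0, 0, 0, 0]]
  ]
}}

```text
clock: 19.43
position: [0.5718, 0.1752, 0.1475]
ee_rot: [0.463, 0.532, -0.465, 0.535]
ft_force: [-1.1, -14.4, 6.7]
grip_width: 0.458
```

```bash
python3 -c "
from h import *
look('15');print(manip.get_obs()['torque'])
"
```

```text
pos [0.5718 0.1752 0.1475] yaw_y 8.002664179323862 toolx [ 0.     -0.0051 -1.    ] units [ 0.8612 -0.0271  0.4043] t 19.4333 F [ -1.0786 -14.4229   6.6864] w 0.4579446312176982
[-3.2966  0.3894 -0.0456]
```

View pics/w15.png

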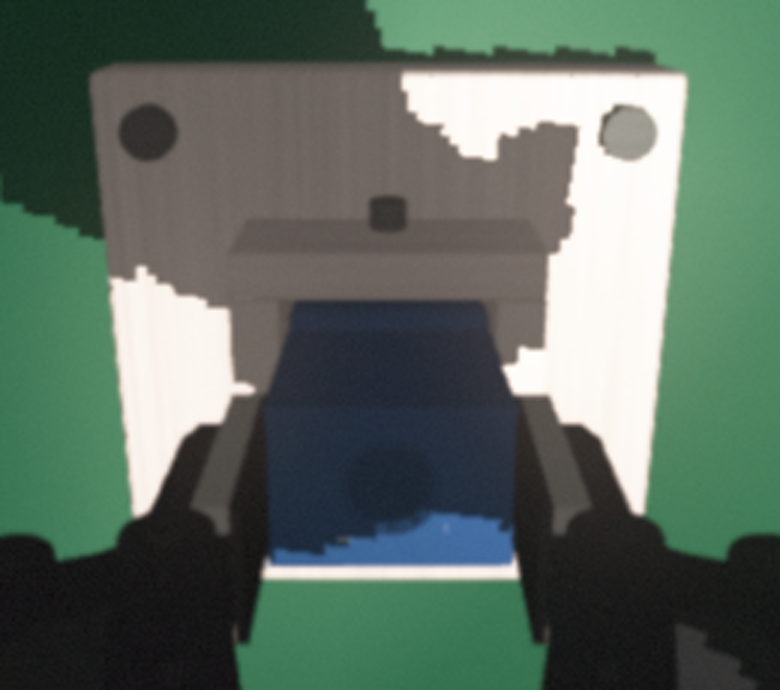

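View pics/s15.png

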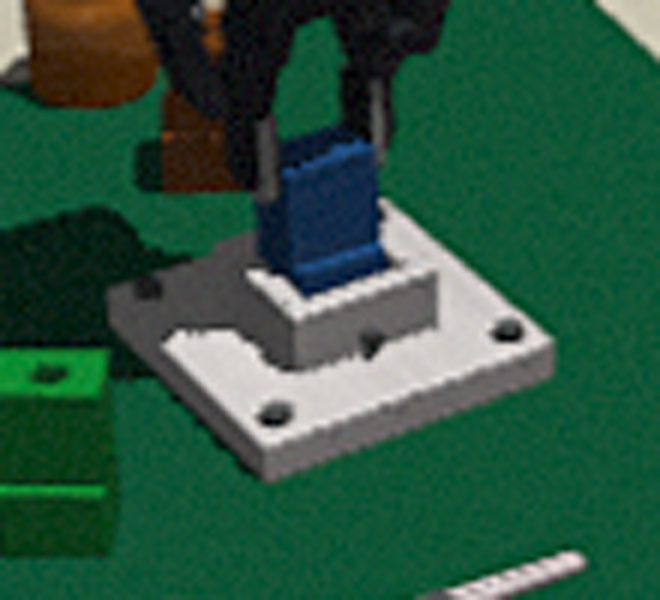

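```bash
python3 -c "
from h import *
tilt('15',74,405,564,301)
"
```

```text
15 plate edge along y: 0.1473 holder centre 0.0823 top edge rel (14 up): 22.6 mm back edge rel(-14): -6.6 rim inner rel(22.5) 23.6
```

The top is 7 mm over, about 0.11 rad, and the holder has barely moved. Now I swing back to -y while easing up.

>>> {"fn": "arm_command", "kwargs": {
  "moves": [
    [[1, -0.02, 0, 0.1, 0], [1, -0.02, 0, 0.1, 0], [1, -0.02, 0, 0.1, 0], [1, -0.02, 0, 0.1, 0], [1, -0.02, 0, 0.1, 0], [1, -0.02, 0, 0.1, 0], [1, -0.02, 0, 0.1, 0], [1, -0.02, 0, 0.1, 0], [1, 0, 0, 0.05, 0], [1, 0, 0, 0, 0]]
  ]
}}

```text
clock: 20.37
position: [0.5739, 0.1577, 0.1507]
ee_rot: [0.463, 0.534, -0.464, 0.534]
ft_force: [0.2, 0.0, -22.8]
grip_width: 0.457
```

```bash
python3 -c "
from h import *
look('16');print(manip.get_obs()['torque'])
"
```

```text
pos [0.5739 0.1577 0.1507] yaw_y 8.163690941763708 toolx [-0.0008 -0.0008 -1.    ] units [ 0.9889 -0.0138 -0.2975] t 20.3667 F [  0.1972   0.0492 -22.8489] w 0.4565925193391852
[ 0.2249 -0.0027 -0.0188]
```

View pics/w16.png

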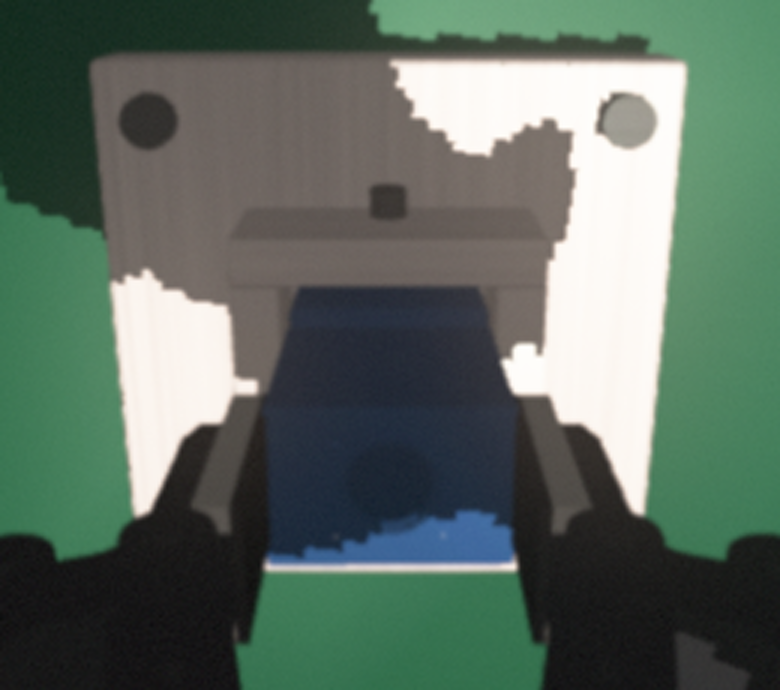

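View pics/s16.png

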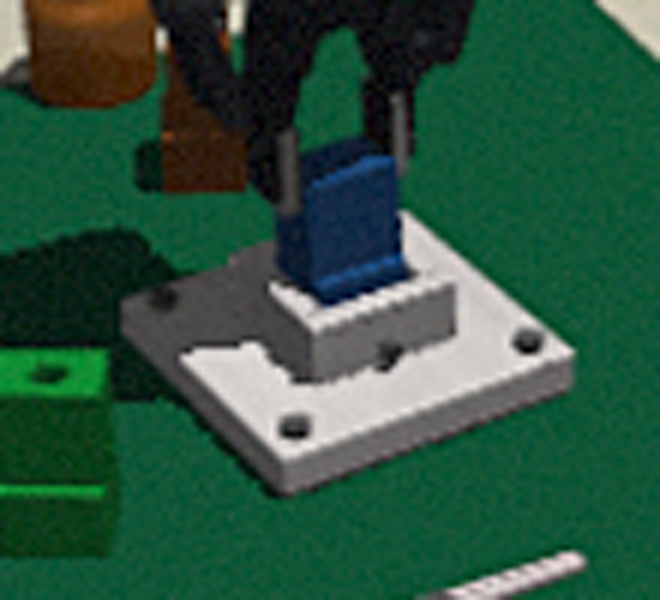

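The lift was too strong: -22.8 N is the holder's own weight, so the holder is hanging slightly off the mat. I lower it at once.

>>> {"fn": "arm_command", "kwargs": {
  "moves": [
    [[1, 0.06, 0, 0, 0], [1, 0.06, 0, 0, 0], [1, 0.04, 0, 0, 0], [1, 0, 0, 0, 0]]
  ]
}}

```text
clock: 20.8
position: [0.5742, 0.1589, 0.148]
ee_rot: [0.463, 0.535, -0.463, 0.534]
ft_force: [-3.6, -0.4, -11.0]
grip_width: 0.461
```

```bash
python3 -c "
from h import *
tilt('16',62,405,565,287)
look('17');print(manip.get_obs()['torque'])
"
```

```text
16 plate edge along y: 0.1324 holder centre 0.0674 top edge rel (14 up): 18.4 mm back edge rel(-14): -11.6 rim inner rel(22.5) 23.1
pos [0.5742 0.1589 0.148 ] yaw_y 8.231507441576454 toolx [ 0.0001  0.0008 -1.    ] units [ 0.8788 -0.0328 -0.2508] t 20.8 F [ -3.5639  -0.3625 -11.0423] w 0.4606151662040157
[-0.0009  1.4363  0.0213]
```

View pics/w17.png

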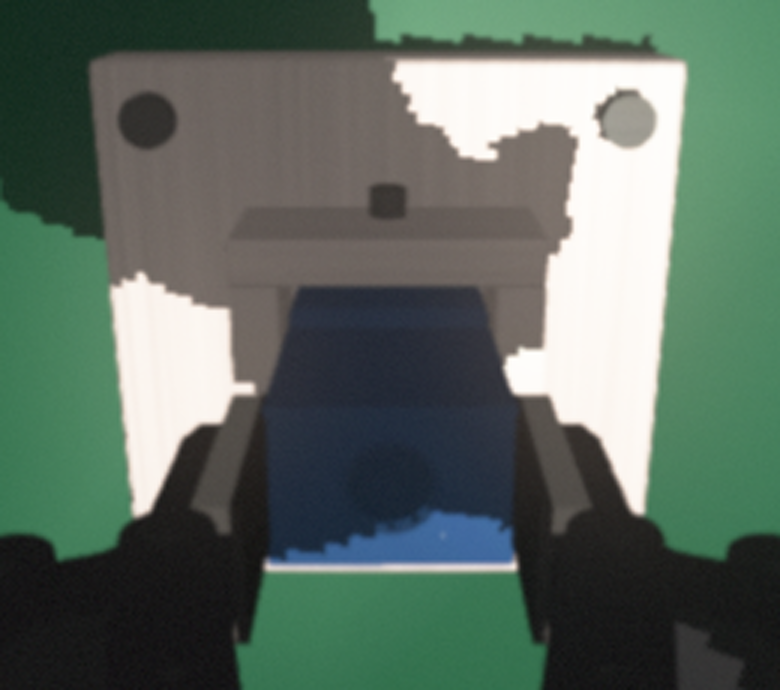

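View pics/s17.png

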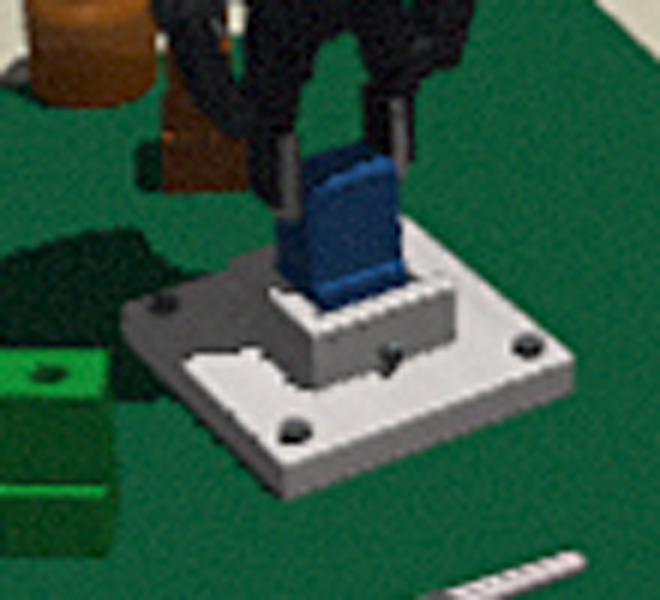

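The holder is standing again, about 14 mm off its start (limit 30 mm). I continue with a lighter grip so the pads twist less, and almost no upward pull.

>>> {"fn": "arm_command", "kwargs": {
  "moves": [
    [[1, 0.06, 0, 0, 0], [1, 0.02, 0, 0.06, 0], [1, 0, 0, 0.08, 0], [1, 0, 0, 0.08, 0], [1, 0, 0, 0.08, 0], [1, 0, 0, 0.08, 0], [1, 0, 0, 0, 0]]
  ],
  "force": 20
}}

```text
clock: 21.48
position: [0.5757, 0.1534, 0.1478]
ee_rot: [0.464, 0.536, -0.46, 0.534]
ft_force: [-9.8, 10.5, 5.1]
grip_width: 0.46
```

```bash
python3 -c "
from h import *
look('18');print(manip.get_obs()['torque'])
"
```

```text
pos [0.5757 0.1534 0.1478] yaw_y 8.379326776471297 toolx [ 0.0015  0.0068 -1.    ] units [ 0.8733 -0.0615 -0.4711] t 21.4833 F [-9.8481 10.4791  5.0895] w 0.45962689802155016
[ 2.4158  2.7702 -0.1336]
```

View pics/w18.png

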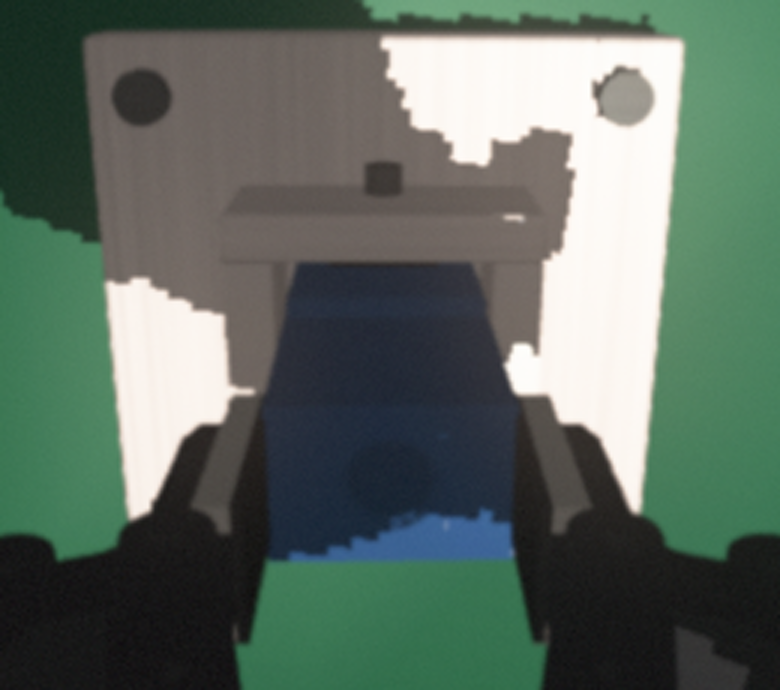

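View pics/s18.png

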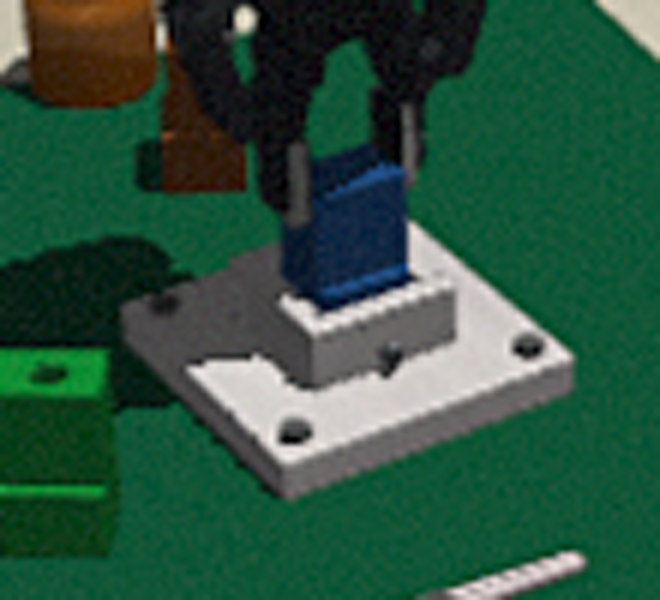

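```bash
python3 -c "
from h import *
tilt('17',61,405,566,287)
tilt('18',42,405,560,262)
"
```

```text
17 plate edge along y: 0.1342 holder centre 0.0692 top edge rel (14 up): 19.2 mm back edge rel(-14): -10.4 rim inner rel(22.5) 23.5
18 plate edge along y: 0.1333 holder centre 0.0683 top edge rel (14 up): 15.0 mm back edge rel(-14): -13.3 rim inner rel(22.5) 24.6
```

>>> {"fn": "arm_command", "kwargs": {
  "moves": [
    [[1, -0.02, -0.05, 0.08, 0], [1, -0.02, -0.05, 0.08, 0], [1, 0, 0, 0.08, 0], [1, 0, 0, 0.08, 0], [1, 0, 0, 0.04, 0], [1, 0, 0, 0, 0]]
  ]
}}

```text
clock: 22.08
position: [0.5757, 0.1435, 0.1483]
ee_rot: [0.465, 0.535, -0.46, 0.535]
ft_force: [-2.0, 9.4, -5.2]
grip_width: 0.461
```

```bash
python3 -c "
from h import *
look('19');print(manip.get_obs()['torque'])
"
```

```text
pos [0.5757 0.1435 0.1483] yaw_y 8.359843121267925 toolx [ 0.0046  0.0056 -1.    ] units [ 0.8974 -0.0073 -0.8634] t 22.0833 F [-1.991   9.3906 -5.2409] w 0.4614899338203311
[ 2.242   0.4739 -0.025 ]
```

View pics/w19.png

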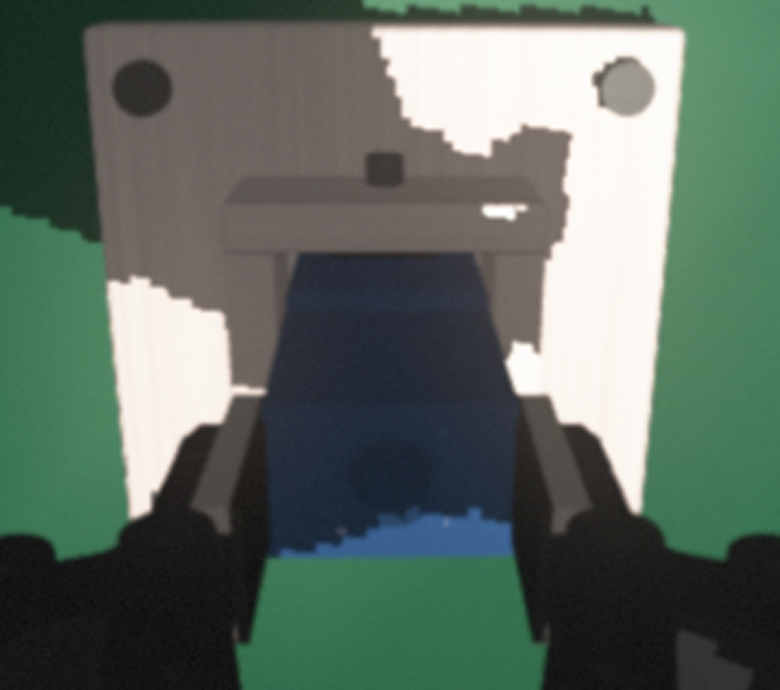

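View pics/s19.png

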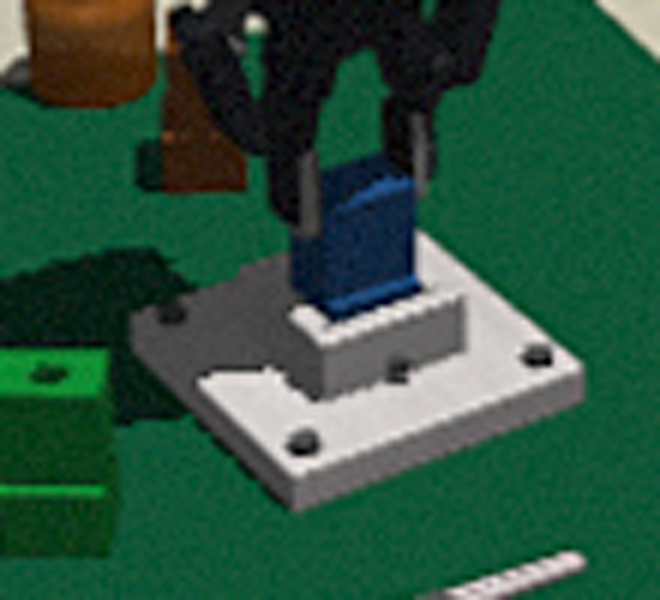

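The holder slid with the block and is now about 21 mm from its start. I drag it back with part of its weight carried before going on.

>>> {"fn": "arm_command", "kwargs": {
  "moves": [
    [[1, -0.03, 0, -0.1, 0], [1, -0.02, 0, -0.1, 0], [1, 0, 0, -0.1, 0], [1, 0, 0, -0.1, 0], [1, 0, 0, -0.1, 0], [1, 0, 0, -0.1, 0], [1, 0, 0, -0.1, 0], [1, 0, 0, -0.1, 0], [1, 0, 0, -0.1, 0], [1, 0, 0, 0, 0]]
  ]
}}

```text
clock: 23.02
position: [0.5727, 0.1589, 0.1486]
ee_rot: [0.464, 0.532, -0.464, 0.535]
ft_force: [1.7, -10.2, -4.8]
grip_width: 0.458
```

```bash
python3 -c "
from h import *
tilt('19',32,401,556,252)
look('20');print(manip.get_obs()['torque'])
"
```

```text
19 plate edge along y: 0.1254 holder centre 0.0604 top edge rel (14 up): 13.4 mm back edge rel(-14): -14.9 rim inner rel(22.5) 24.5
pos [0.5727 0.1589 0.1486] yaw_y 8.035993747713558 toolx [ 0.0029 -0.0034 -1.    ] units [ 0.9037  0.0244 -0.2479] t 23.0167 F [  1.7417 -10.1851  -4.8391] w 0.45788009387918704
[-2.1412 -0.4199 -0.035 ]
```

View pics/w20.png

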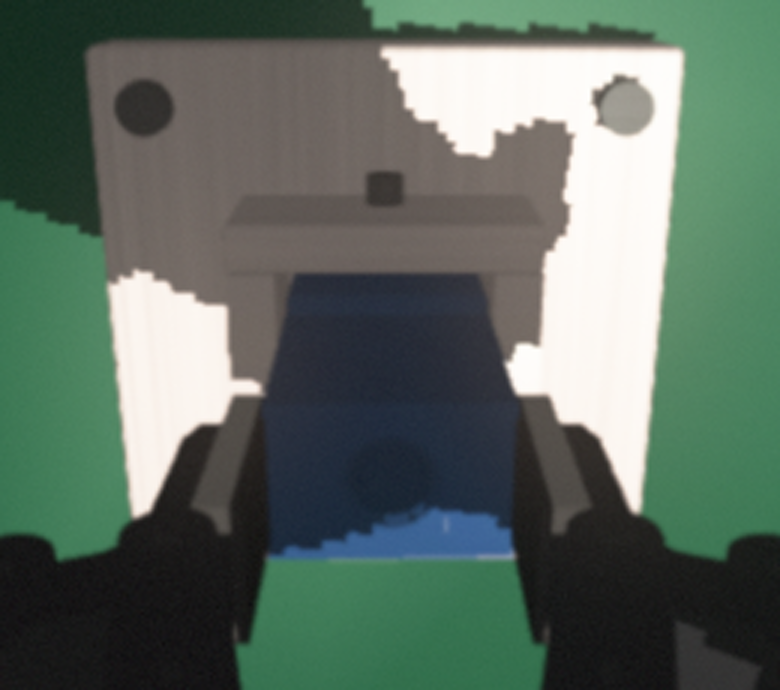

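View pics/s20.png

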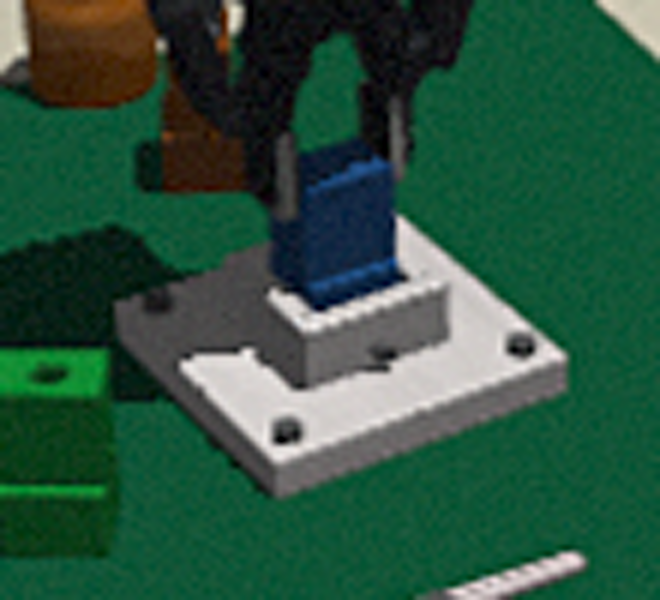

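>>> {"fn": "arm_command", "kwargs": {
  "moves": [
    [[1, -0.02, 0, -0.1, 0], [1, -0.02, 0, -0.1, 0], [1, 0, 0, -0.1, 0], [1, 0, 0, 0, 0]]
  ]
}}

```text
clock: 23.45
position: [0.5707, 0.1675, 0.1487]
ee_rot: [0.463, 0.533, -0.464, 0.535]
ft_force: [0.7, -6.8, -9.7]
grip_width: 0.457
```

```bash
python3 -c "
from h import *
tilt('20',49,402,558,273)
look('21');print(manip.get_obs()['torque'])
"
```

```text
20 plate edge along y: 0.1363 holder centre 0.0713 top edge rel (14 up): 17.3 mm back edge rel(-14): -11.5 rim inner rel(22.5) 23.9
pos [0.5707 0.1675 0.1487] yaw_y 8.107271120270997 toolx [ 0.001  -0.0026 -1.    ] units [0.9099 0.0556 0.1065] t 23.45 F [ 0.6711 -6.8478 -9.6682] w 0.45653163101216515
[-1.318  -0.3551  0.0191]
```

View pics/w21.png

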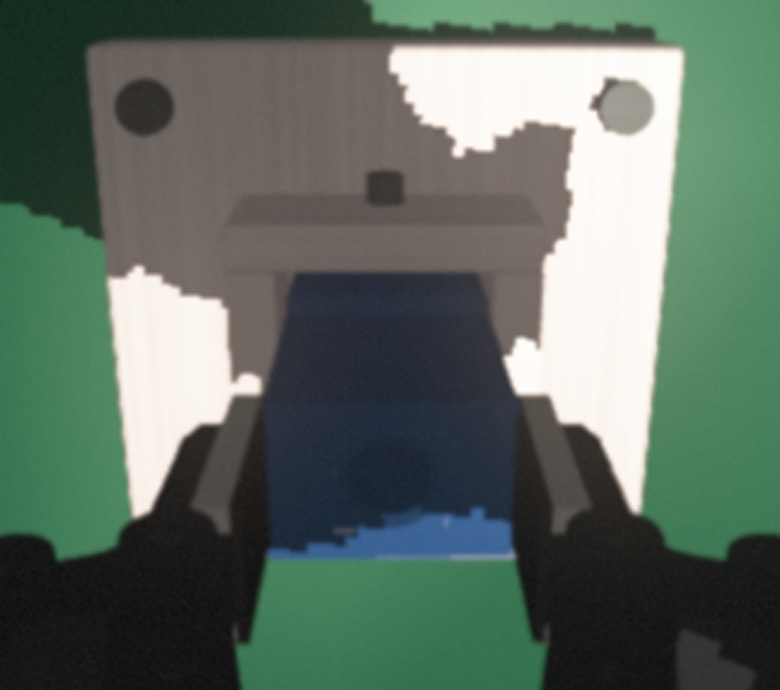

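The holder is back to within about 1 mm of its start. Slow swings drag it, so I try quick swings, where its 2 kg of inertia helps hold it, with a slight upward pull.

>>> {"fn": "arm_command", "kwargs": {
  "moves": [
    [[1, 0.02, 0, 0.3, 0], [1, 0, 0, 0.3, 0], [1, -0.02, 0, -0.3, 0], [1, -0.02, 0, -0.3, 0], [1, -0.02, 0, 0.3, 0], [1, -0.02, 0, 0.3, 0], [1, 0, 0, 0, 0]]
  ]
}}

```text
clock: 24.13
position: [0.5728, 0.1566, 0.152]
ee_rot: [0.464, 0.535, -0.461, 0.534]
ft_force: [-5.8, 6.8, 7.4]
grip_width: 0.46
```

```bash
python3 -c "
from h import *
tilt('21',48,402,557,271)
look('22');print(manip.get_obs()['torque'])
"
```

```text
21 plate edge along y: 0.1455 holder centre 0.0805 top edge rel (14 up): 17.0 mm back edge rel(-14): -11.6 rim inner rel(22.5) 24.1
pos [0.5728 0.1566 0.152 ] yaw_y 8.266516744765294 toolx [ 0.002   0.0051 -1.    ] units [ 1.0412  0.0331 -0.3282] t 24.1333 F [-5.7829  6.8351  7.3971] w 0.4604797073966973
[ 1.4183  1.4359 -0.079 ]
```

View pics/w22.png

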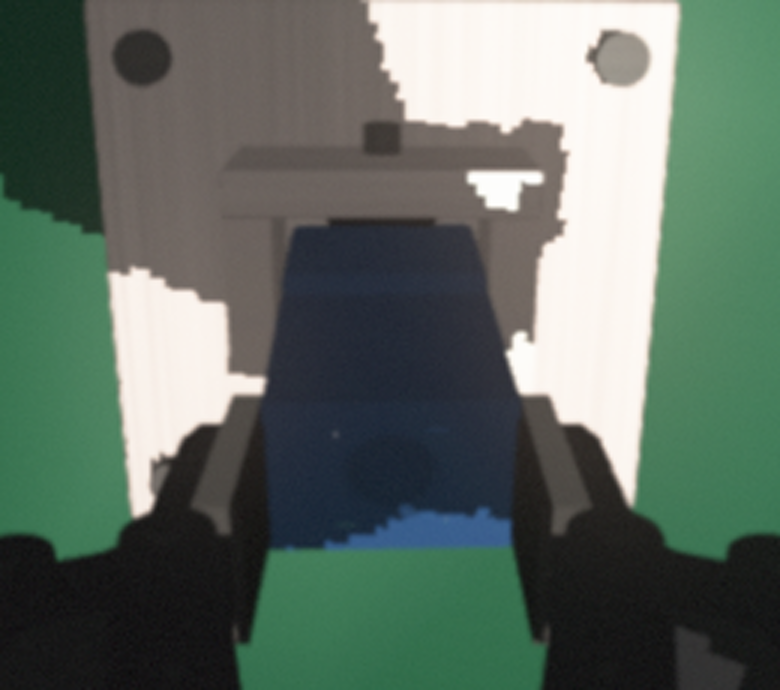

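View pics/s22.png

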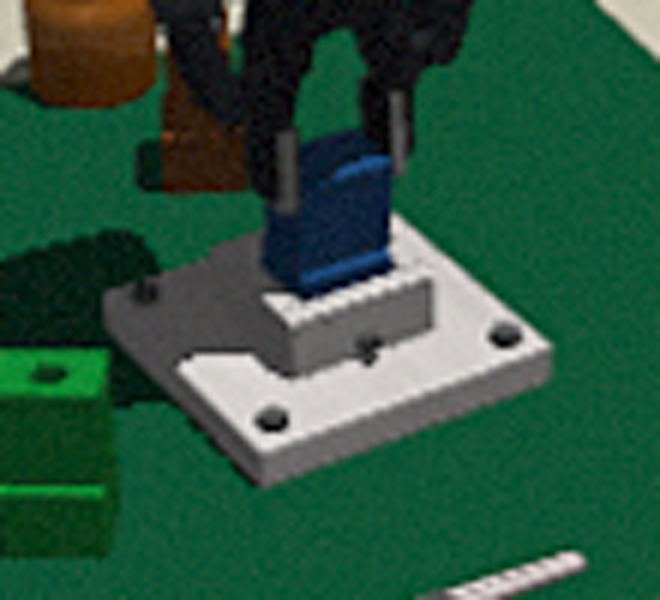

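```bash
python3 -c "
from h import *
tilt('22',1,397,548,219)
"
```

```text
22 plate edge along y: 0.1450 holder centre 0.0800 top edge rel (14 up): 6.1 mm back edge rel(-14): -22.2 rim inner rel(22.5) 24.0
```

A clear success: the top is 9 mm over to -y (about -0.14 rad), the black pad shows at (382, 221), and the holder centre is unmoved. I keep going with quick swings and more lift.

>>> {"fn": "arm_command", "kwargs": {
  "moves": [
    [[1, -0.08, 0, -0.33, 0], [1, -0.08, 0, -0.33, 0], [1, -0.03, 0, 0.28, 0], [1, -0.03, 0, 0.28, 0], [1, -0.03, 0, -0.28, 0], [1, -0.03, 0, -0.28, 0], [1, 0, 0, 0, 0]]
  ]
}}

```text
clock: 24.82
position: [0.5706, 0.1708, 0.1579]
ee_rot: [0.463, 0.534, -0.463, 0.535]
ft_force: [1.6, -5.2, 0.1]
grip_width: 0.459
```

```bash
python3 -c "
from h import *
look('23');print(manip.get_obs()['torque'])
"
```

```text
pos [0.5706 0.1708 0.1579] yaw_y 8.20268939715376 toolx [ 0.0021 -0.0011 -1.    ] units [1.2756 0.0386 0.2395] t 24.8167 F [ 1.5773 -5.1777  0.0531] w 0.4592005006303887
[-0.9171 -0.3271 -0.0156]
```

View pics/w23.png

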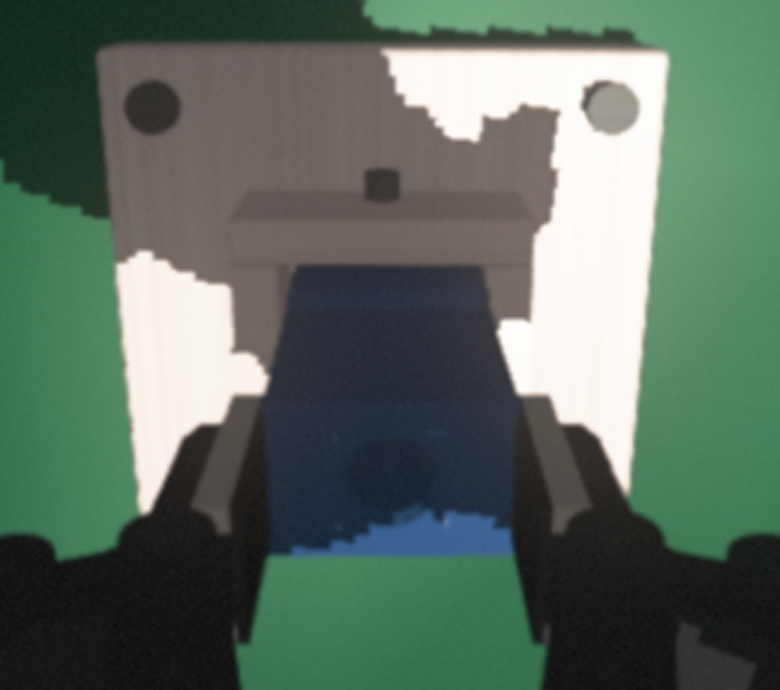

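View pics/s23.png

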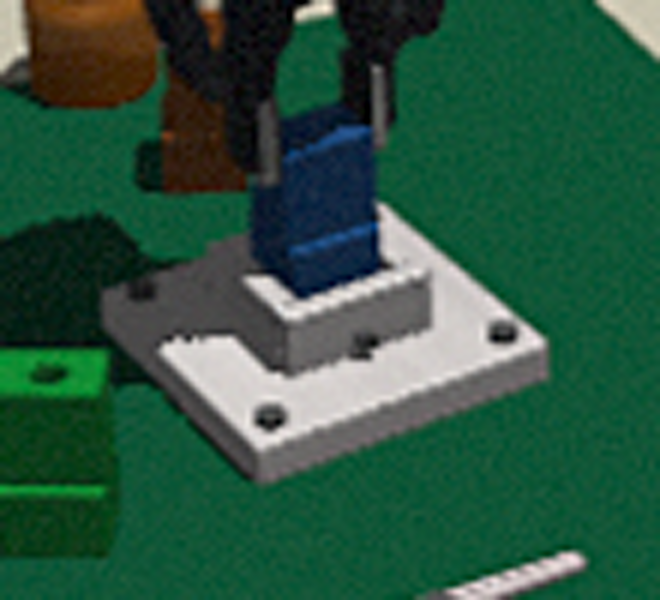

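The foot's ledge now stands well above the rim, at (335, 240) in the side crop. It has climbed about 10 mm and the holder has hardly moved. One more set.

>>> {"fn": "arm_command", "kwargs": {
  "moves": [
    [[1, -0.05, 0, 0.28, 0], [1, -0.05, 0, 0.28, 0], [1, -0.04, 0, -0.28, 0], [1, -0.04, 0, -0.28, 0], [1, -0.03, 0, 0.2, 0], [1, 0, 0, 0, 0]]
  ]
}}

```text
clock: 25.42
position: [0.5705, 0.1661, 0.1622]
ee_rot: [0.463, 0.535, -0.463, 0.535]
ft_force: [1.2, -1.5, -2.4]
grip_width: 0.457
```

```bash
python3 -c "
from h import *
look('24');print(manip.get_obs()['torque'])
"
```

```text
pos [0.5705 0.1661 0.1622] yaw_y 8.243569236737592 toolx [ 0.0001  0.     -1.    ] units [1.4491 0.0713 0.0541] t 25.4167 F [ 1.1595 -1.5196 -2.4263] w 0.4569546562231567
[ 0.0573 -0.0157  0.0737]
```

View pics/w24.png

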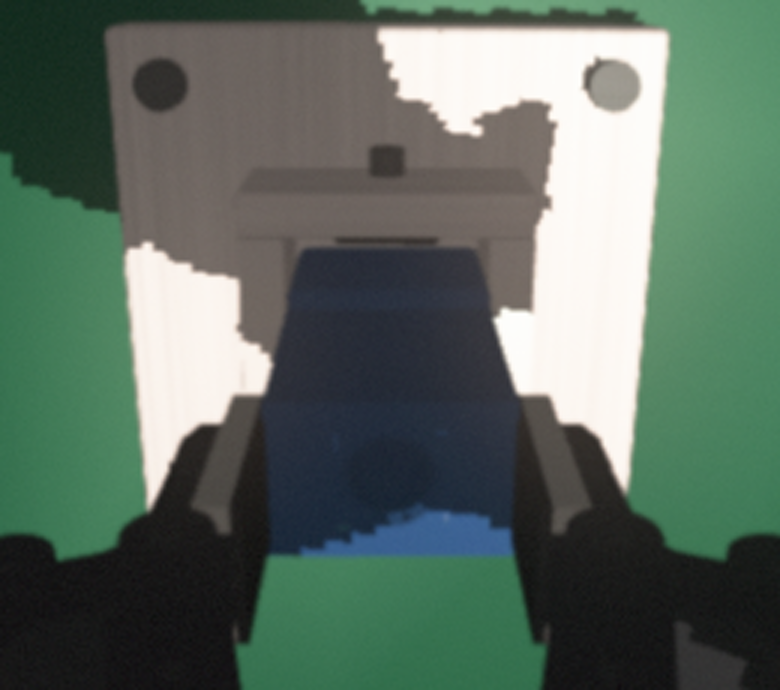

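View pics/s24.png

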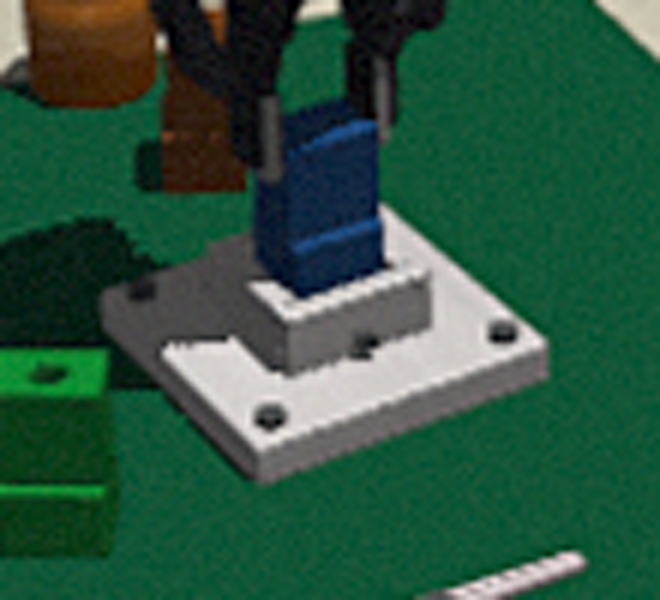

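Wrist force -2.4 N is just the block's weight, so it is free, about 15 mm up. I grip tighter and lift gently.

>>> {"fn": "arm_command", "kwargs": {
  "moves": [
    [[1, 0, 0, 0, 0], [1, 0, 0, 0, 0], [1, -0.1, 0, 0, 0], [1, -0.2, 0, 0, 0], [1, -0.2, 0, 0, 0], [1, -0.2, 0, 0, 0], [1, -0.2, 0, 0, 0], [1, -0.2, 0, 0, 0], [1, -0.1, 0, 0, 0], [1, 0, 0, 0, 0], [1, 0, 0, 0, 0]]
  ],
  "force": 50
}}

```text
clock: 26.43
position: [0.5705, 0.1662, 0.1922]
ee_rot: [0.463, 0.535, -0.463, 0.535]
ft_force: [-0.7, 0.2, -2.4]
grip_width: 0.455
```

```bash
python3 -c "
from h import *
look('25')
im=manip.camera('scene');crop(im,150,260,255,365,5,'c25');crop(im,110,250,40,180,3,'t25')
"
```

```text
pos [0.5705 0.1662 0.1922] yaw_y 8.21897609181398 toolx [ 0.0001  0.0002 -1.    ] units [2.649  0.0721 0.0587] t 26.4333 F [-0.6835  0.2342 -2.436 ] w 0.4553468460065028
```

View pics/s25.png

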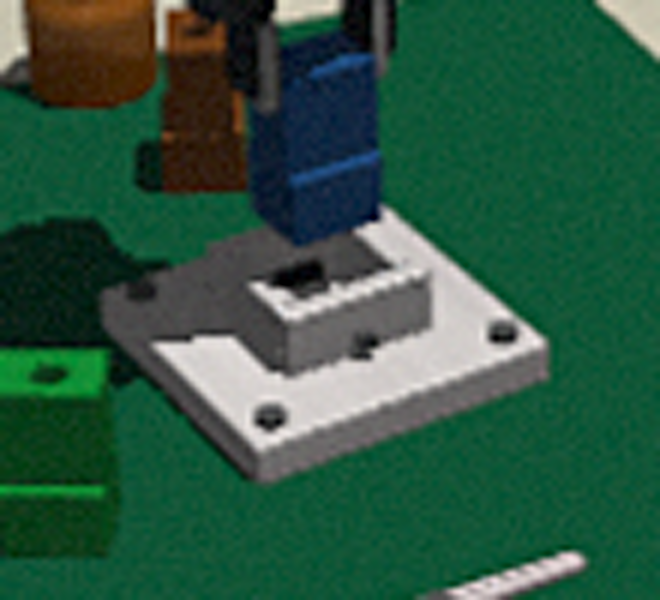

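View pics/c25.png

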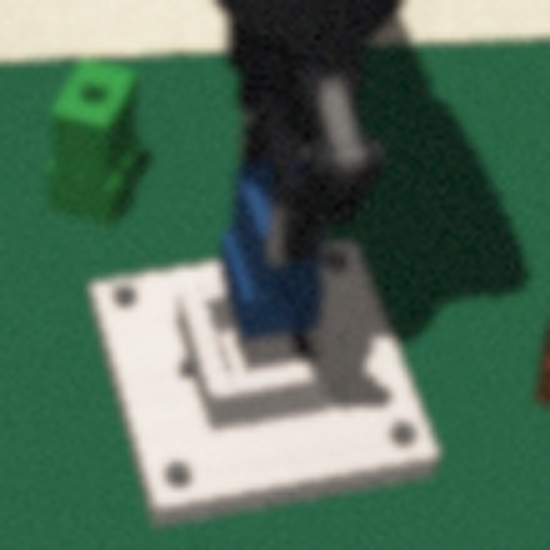

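View pics/w25.png

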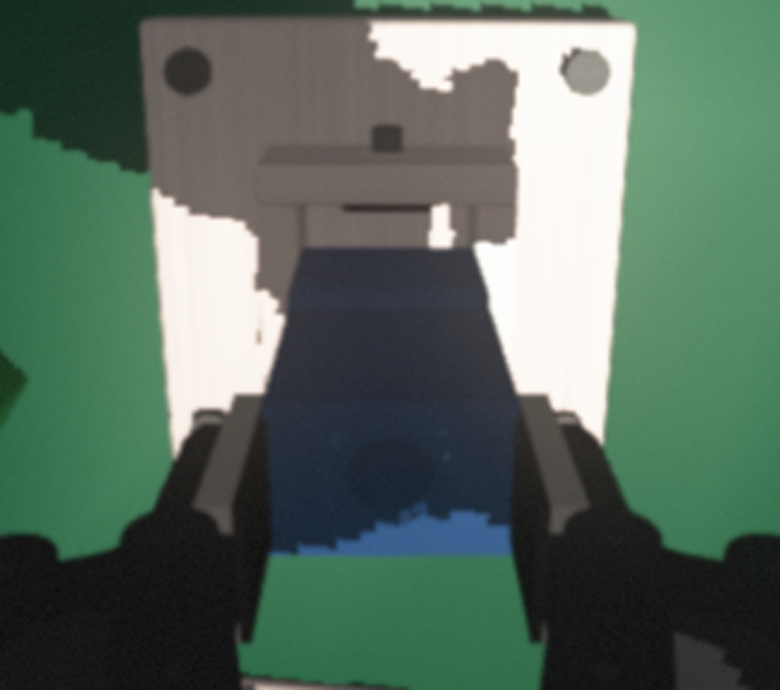

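View pics/t25.png

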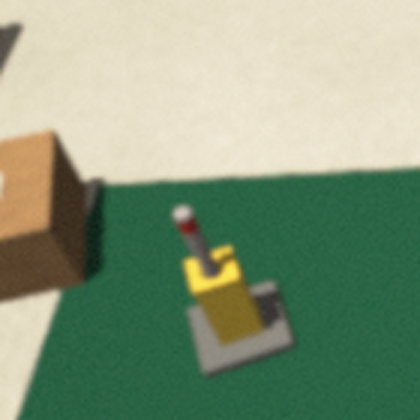

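The block hangs upright, its underside about 18 mm above the rim. The pocket below is empty, with both black pads visible, and the holder is flat. The pin is still in the tube. Handing in.

```bash
python3 -c "
from h import *
tilt('25',20,402,555,205)
go([.5705,.1662,.1922]);print(manip.hand_in())
"
```

```text
25 plate edge along y: 0.1481 holder centre 0.0831 top edge rel (14 up): -8.4 mm back edge rel(-14): -46.0 rim inner rel(22.5) 22.8
pos [0.5703 0.1662 0.1918] yaw_y 8.222381281766795 toolx [-0.0006 -0.0002 -1.    ] units [-0.0163  0.0079 -0.0005] t 26.5833 F [ 0.6171  0.1649 -2.0416] w 0.4540277166456972
the job is handed in; nothing more can be done
None
```

I moved the pin into the yellow tube and let go of it. I then rocked the blue block free and handed in at 26.6 s with it still held. No verdict is reported.

**Last checks**
- **Pin:** right after I let go, its top was within about 1 px in both cameras of where a fully seated pin would be. In the last scene picture it still stands in the tube.
- **Block:** it hangs upright in the fingers. By the tool height its underside is about 45 mm above the pocket floor, 18 mm above the rim. The wrist force of about -2 N is just the block's weight, so it is not touching the holder.
- **Rocking:** I measured leans of about +0.11 and -0.14 rad with the foot still in the pocket, passing through upright between them.
- **Holder:** it stands flat, about 2 mm from where it started by the wrist camera.

**What went wrong on the way**
- My first grip, over the full face of the head, resisted the tilt and only slid the holder. I regripped near the top of the head.
- I then pulled up too hard. The force read 22.8 N, so the holder hung just off the mat, by about 1 mm as far as I could tell (not measured directly), until I lowered it.
- The slow swings pushed the holder up to about 21 mm off its place (limit 30 mm). I dragged it back, and quick swings then freed the block.
- In the final picture, the printed edge figures for the block (-8.4 and -46.0 mm) don't apply. That formula assumes the block is still seated, so I ignored them.

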